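# Clamp the big stamping punch in the V-blocks

### The arm

A 6-joint arm with a two-finger parallel gripper is mounted at the origin on the work surface. World frame = base frame: x ahead of the robot, y to its left, z up, the work surface at z = 0. Lengths are in m, angles in rad, forces in N, time in s.
With the tool pointing down it reaches from about 0.35 to 0.975 m from the base axis. Payload 4.9 kg.
Tool frame: the origin (TCP) lies at the very end of the fingers, on their centre line; the grasp point (between the pads) lies 19 mm behind it; z points along the fingers, x is the direction in which the jaws open and shut, and the axes are right-handed (so a half turn about z gives the same grasp; the last joint's range is limited). The gripper opens to 85 mm and grips with 20 to 120 N. Pads are 22 mm wide; open, the fingers measure 114 mm over their backs; the gripper's body (76 mm by 85 mm) begins 54 mm behind the grasp point. The pads swing forward as they close: fully open they stand 13 mm farther back than shut.
Start: joints at [-1.325, 0.053, 1.613, -0, 1.476, -0.119], TCP at [0.223, -0.584, 0.231] pointing down, gripper open.
Joint ranges: [-3.01, 3.01], [-1.01, 2.22], [0.06, 2.58], [-1.02, 4.17], [0.09, 2.62], [-3.14, 3.14]. Speed limits (rad/s): [2.57, 2.57, 3.14, 3.14, 3.14, 3.14].

### API

Orientations are given as a rotation vector (axis times angle).
In Python, from station import ctrl gives the robot as it stands.
- The arm moves only by the shell command python3 -m handwheel 'ROWS' [OPENING] [FORCE]. ROWS is a JSON object of lists of equal length, an entry for each row: "offset": the shift along the world's x, y, z in units of 40 mm (1.0 is 40 mm), a list of three; "roll": the turn about the world's z in units of 6 degrees (1.0 is 6 degrees). A call has exactly 10 rows; each row is the pose to reach, as a shift and turn from the pose commanded when the call began; what a row does not reach only later rows make up. A row lasts 1/10 s, in which the tool goes at most 50 mm and 8.59 degrees, less where a joint would pass 70% of its speed; a pose out of reach is approached as far as the arm can. A call with a gripper value outside its range is refused whole. OPENING is the finger opening in mm, from 0 to 85.4, set as the call begins (- or left out, the last holds). The fingers move at their own pace and stop on an object; FORCE is the grip in N (left out, the last holds). Time passes only in rows, so rows that repeat a pose let the fingers close, or fill a call up. It gives the time, the measured TCP pose, the force and the opening at its end, in the units of the state.
- ctrl.get_obs(): the state, without advancing time (a new reading comes with each control period).
- ctrl.get_image(name): name is "side" or "top" or "wrist"; returns a dict with "img" (420x560x3 uint8, red, green, blue), "fx", "fy", "cx", "cy" (pixels), "k1" (the pictures are not rectified: a ray, as slopes to the right and down, at radius r is drawn at 1 + k1 r^2 times it, then the intrinsics apply), "T" (4x4, takes a point from camera to world coordinates). Camera axes: x right, y down, z forward; pixel columns grow to the right and rows downward; lengths in m; the calibration is good to about 2 mm. A picture is of the moment at which its call begins. There is no depth.
- ctrl.finish_job(): hands the job in, once; it reports no verdict.
The state is a dict: "t": time; "q": joint angles; "dq": joint speeds; "effort": joint torques, N m; "tool_pos": TCP position; "tool_rot": TCP orientation; "contact_force": force on the tool from outside, world axes, zero at the start; "wrist_torque": the same for the moment, N m; "opening": finger opening in m.
Only numpy, scipy, OpenCV 4.12 (cv2) and the standard library are available. Lean on these libraries where they do the work, as an engineer would, in place of code of your own. Each camera call takes 0.05 s, during which the arm holds its last target.

### The job

Take the thickest of the three punches from the wooden rack and lay it in the pair of V-blocks with its patterned, tapered end towards the brass stop pin. Slide it gently along the V's until that patterned face just rests against the pin, without ramming it, then swing the hinged strap over and press it down, not too hard, until it snaps under the spring catch. Let go of everything and leave the other tools where they are.

Things in the scene. Friction and masses are not known exactly. Their poses are not given: they have to be found in the camera images.
- punch: The thickest of three plain steel punches in the rack: round bar 22 mm in diameter, 170 mm long, about 0.48 kg. Origin on its axis at mid-length; x runs along the bar towards the patterned face (+85 mm), the last 24 mm tapering to 15 mm in diameter; the struck end (-85 mm) has a 4 mm chamfer. Starts level in a notch of the rack, axis 37.6 mm above the bench. Grip it across its axis, near its middle.
- punch_face (a point): Centre of the punch's patterned face, on its axis. The face spoils if it is pushed against the stop pin with more than 18 N.
- rack: Wooden rack screwed to the bench, 130 x 200 x 34 mm, origin under its centre. Three 90 degree V-notches along its x, at y = -72, 0 and 72 mm; any punch may lie in any of them, faces towards +x. The notches are in two rails (43 to 57 mm either side of the middle in x); between the rails there is only the 10 mm floor, so fingers have 60 mm free beside the punch.
- fixture: V-block fixture screwed to the bench, origin under the base plate (12 mm thick, x -85 to 135, y -65 to 65 mm), midway between two steel V-blocks; x runs along the V's to the stop, z up. Blocks: 38 to 66 mm either side of the origin in x, 46 mm wide, 52 mm high. V's: 90 degrees, apex y = 0, z = 36 mm, mouth 32 mm. Seated, the punch's axis is at y = 0, z = 51.6 mm. Fingers can go down between the blocks.
- stop: End stop on the base plate: iron bracket, origin under its centre (fixture x 121, y 0, z 12 mm), axes as the fixture's, 18 x 40 x 60 mm, knob on top. A locked brass pin, 14 mm in diameter, sticks out towards the V-blocks at the height of the seated punch's axis. Its tip lies 23 to 43 mm before this origin (fixture x 78 to 98 mm), different each time and not measured: see or feel it.
- strap (a joint): Strap angle: 0 latched (level over the punch), grows as it opens; starts at 1.75 to 2.05, leaning back, away from the punch, and stays where it is left. Closing, its tip meets the spring catch at about 0.2 and its sprung pad the punch at about 0.09; pressed just below 0 (it can go to -0.10) it snaps in, after 5 to 12 N on the spot. Short of that it springs back to 0.06 or more.
- strap_hinge (a point): Centre of the strap's hinge pin, at x = 52, y = 40, z = 66 mm of the fixture; the hinge axis runs along the fixture's x. The strap is a steel bar 22 mm wide (in x), 6 mm thick, reaching 91 mm from the hinge; shut, it points to the fixture's -y, its top 73 mm above the bench. Press the strap and fixture with at most 25 N, and the punch into the V's with at most 40 N.
- strap_spot (a point): Spot to press, on the strap's outer (when shut: top) face, mid-width, 63 mm from the hinge. At strap angle a: y = 40 - 63 cos a + 7 sin a, z = 66 + 63 sin a + 7 cos a (mm, fixture). Push the open strap over from behind along its arc: pushed flat sideways it can bind. The spring catch (nose at fixture y = -43 mm, z 73 to 96 mm) stands 20 mm beyond the spot when shut: keep off it.
- punch_b: Bystander: thin punch in the rack, 14 mm in diameter, 150 mm long; origin at mid-length on its axis, x towards its face.
- punch_c: Bystander: punch in the rack, 16 mm in diameter, 150 mm long; origin at mid-length on its axis, x towards its face.
- cup: Bystander: clear cup of small punches beyond the middle, 68 mm in diameter, 140 mm high with the punches; origin under its centre.
- hammer: Bystander: chasing hammer lying on the bench, 230 mm long; origin under its handle, x towards the head.
- brush: Bystander: hand brush lying on the bench; origin under it, x towards the bristles.
- jar: Bystander: amber jar, 60 mm in diameter, 75 mm high; origin under its centre.
- file: Bystander: flat file lying on the bench between rack and fixture, 285 mm long, 18 mm wide and high; origin under it, handle to -x.
- mallet: Bystander: wooden mallet lying on the bench, 240 mm long, 52 mm high; origin under its handle, x towards the head.

How it is judged:
On the way:
1. with the strap still open, the punch lies in both V's, patterned end towards the stop, its face against the pin (y of punch in the frame of fixture between -0.002 and 0.002 m and z of punch in the frame of fixture between 0.0495 and 0.0535 m and angle between the x axis of punch and the x axis of fixture, either way round below 0.03 rad and x of pin_c0 in the frame of punch between 0.12 and 0.127 m and value of joint strap above 0.3 rad), for 0.2 s.
At the end, for the whole second after the job is handed in: The punch lies in both V's (axis within 2 mm of the V's middle and of its seated height, within 0.03 rad of the V's direction), patterned face towards the stop and no more than 2 mm from the pin's tip, the strap is latched (angle below 0.04), everything is released and at rest (y of punch in the frame of fixture between -0.002 and 0.002 m and z of punch in the frame of fixture between 0.0495 and 0.0535 m and angle between the x axis of punch and the x axis of fixture, either way round below 0.03 rad and x of pin_c0 in the frame of punch between 0.12 and 0.127 m and value of joint strap below 0.04 rad and linear speed of punch below 0.01 m/s and contact force between each of punch, fixture and the fingers below 0.1 N); the robot touches nothing.
It fails at once if the patterned face is pushed against the stop with more than 18 N (contact force between punch and stop above 18 N).
It fails at once if the punch is dropped or pressed into the fixture with more than 40 N (contact force between punch and fixture above 40 N).
It fails at once if the robot presses on the fixture, its strap or its catch with more than 25 N (contact force between fixture and the fingers above 25 N or contact force between fixture and the arm above 25 N).
It fails at once if another tool is moved (the other punches by more than 20 mm, anything else by more than 30 mm) (distance of any of punch_b, punch_c from where it was at the start of the episode above 0.02 m or distance of any of cup, hammer, brush, jar, file, mallet from where it was at the start of the episode above 0.03 m).
It also fails if it takes over 72 s, if anything falls off the work surface, if the arm or the gripper's body presses on something with over 40 N, if the wrist force passes 120 N, or if a joint passes its speed limit or range.

## Working session

There is one attempt and no reset: what is moved stays moved. The work goes in short steps, Python scripts to look and compute and a shell command to move; the robot and the scene stay as the last step left them, time stands still between calls to the robot, and variables do not carry over. Pictures are saved under pics/ and viewed, and the job is handed in when it is done.

```bash
ls; mkdir -p pics
cat > h.py <<'E'
import numpy as np, cv2
from station import ctrl
def save(name,fn):
    d=ctrl.get_image(name); cv2.imwrite('pics/'+fn+'.png',d['img'][:,:,::-1]); np.save('pics/'+fn+'.npy',d,allow_pickle=True); return d
def load(fn): return np.load('pics/'+fn+'.npy',allow_pickle=True).item()
def K(d): return np.array([[d['fx'],0,d['cx']],[0,d['fy'],d['cy']],[0,0,1.]])
def dist(d): return np.array([d['k1'],0,0,0,0.])
def px2w(d,uv,z):
    p=cv2.undistortPoints(np.array(uv,float).reshape(-1,1,2),K(d),dist(d)).reshape(-1,2)
    r=np.c_[p,np.ones(len(p))]@d['T'][:3,:3].T; o=d['T'][:3,3]
    return o+r*((np.array(z)-o[2])/r[:,2])[:,None]
def w2px(d,P):
    Ti=np.linalg.inv(d['T']); P=np.array(P,float).reshape(-1,3)
    return cv2.projectPoints(P,cv2.Rodrigues(Ti[:3,:3])[0],Ti[:3,3],K(d),dist(d))[0].reshape(-1,2)
E
python3 - <<'E'
from h import *
for n in ['top','side','wrist']:
    d=save(n,n+'0'); print(n,d['fx'],d['k1'],d['T'].round(3).tolist())
o=ctrl.get_obs(); print(o)
E
```

```text
pics
top 463.1499280227327 -0.1274042759341427 [[0.07, -0.976, 0.208, 0.329], [-0.998, -0.07, 0.009, 0.004], [0.006, -0.208, -0.978, 1.367], [0.0, 0.0, 0.0, 1.0]]
side 395.6774551380163 0.00021727190055582772 [[-0.894, -0.343, 0.289, 0.31], [-0.448, 0.665, -0.597, 0.593], [0.013, -0.663, -0.748, 0.807], [0.0, 0.0, 0.0, 1.0]]
wrist 313.79731729933417 -0.05301903941826127 [[0.356, -0.883, -0.305, 0.302], [-0.934, -0.337, -0.115, -0.554], [-0.001, 0.326, -0.945, 0.372], [0.0, 0.0, 0.0, 1.0]]
{'t': 0.15, 'q': array([-1.32498077e+00,  5.32535823e-02,  1.61400082e+00, -6.11359379e-06,
        1.47601454e+00, -1.19038390e-01]), 'dq': array([-0.00096195, -0.0006053 , -0.00463802,  0.00141739, -0.00157084,
       -0.00058986]), 'effort': array([ 3.55755474e-04, -3.94239807e+01, -3.70722842e+01, -6.22528137e-05,
        4.67886479e-03, -2.32498991e-05]), 'tool_pos': array([ 0.2228618 , -0.58338028,  0.23030218]), 'tool_rot': array([-2.58667762e+00,  1.78094594e+00,  1.98171461e-03]), 'contact_force': array([ 0.91361466, -0.69877642, -0.86197458]), 'wrist_torque': array([ 0.02363032, -0.02784629,  0.05099645]), 'opening': 0.08561193829808603}
```

View pics/top0.png

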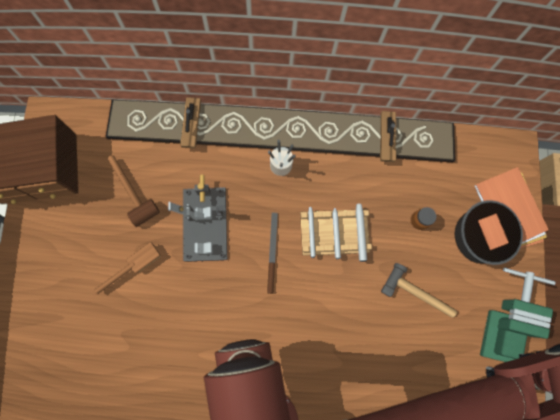

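View pics/side0.png

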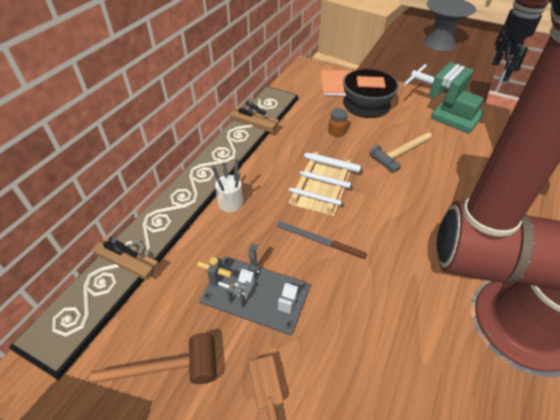

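View pics/wrist0.png

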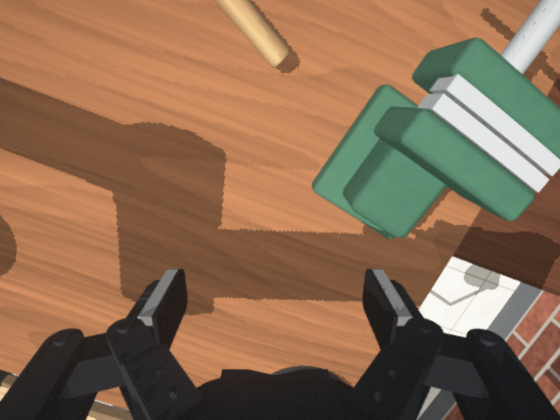

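Run:
```python
from h import *
d=load('top0'); im=d['img'][:,:,::-1]
a=cv2.resize(im[190:275,290:385],None,fx=8,fy=7,interpolation=cv2.INTER_CUBIC); cv2.imwrite('pics/t_rack.png',a[:600,:800])
a=cv2.resize(im[170:270,165:245],None,fx=7.5,fy=6,interpolation=cv2.INTER_CUBIC); cv2.imwrite('pics/t_fix.png',a[:600,:800])
d=load('side0'); im=d['img'][:,:,::-1]
a=cv2.resize(im[230:335,190:320],None,fx=6,fy=5.7,interpolation=cv2.INTER_CUBIC); cv2.imwrite('pics/s_fix.png',a[:600,:800])
```

```text
(no output)
```

View pics/t_rack.png

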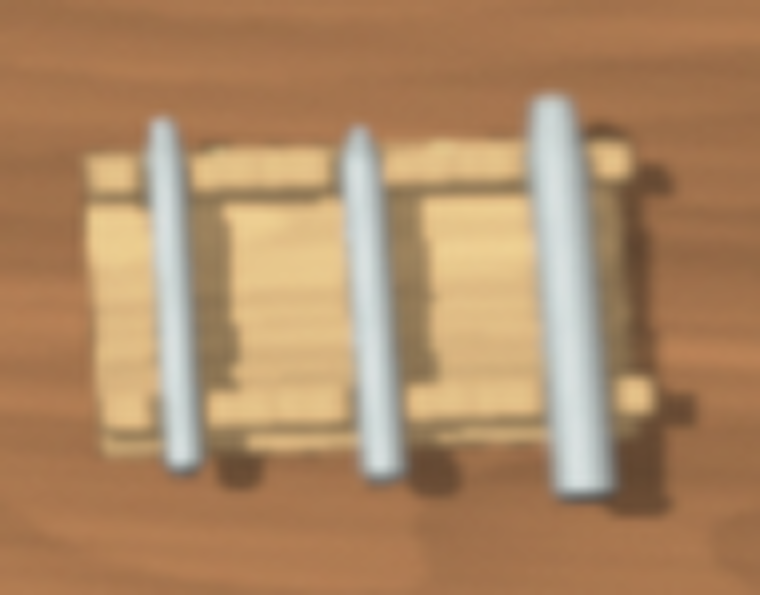

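View pics/t_fix.png

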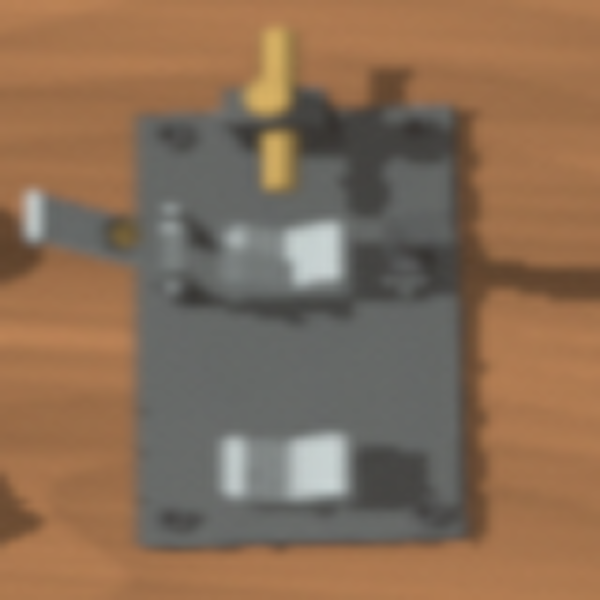

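View pics/s_fix.png

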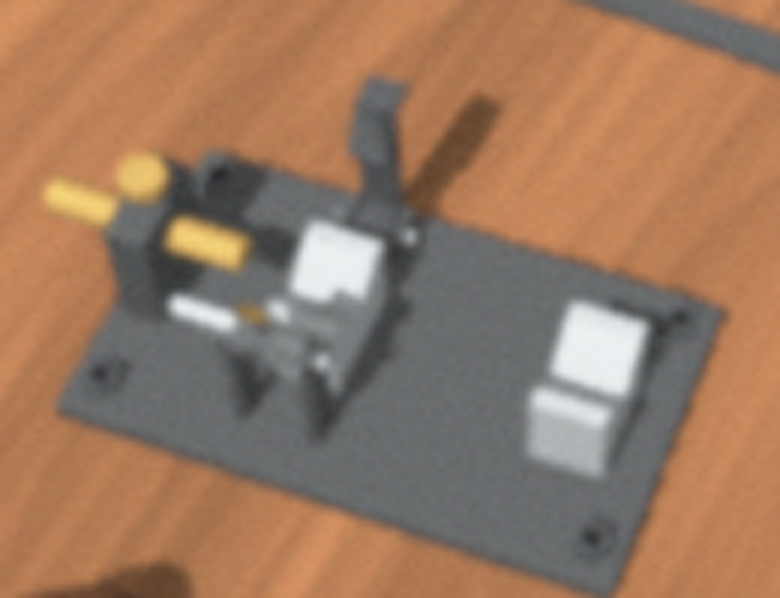

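Run:
```python
from h import *
from scipy.optimize import least_squares
d=load('top0')
f=lambda l,s,o:[(u/s[0]+o[0]-0.5+0.5/s[0],v/s[1]+o[1]-0.5+0.5/s[1]) for u,v in l]
c=f([(137,117),(455,105),(468,538),(138,545)],(7.5,6),(165,170))
def fit(d,c,M):
    M=np.array(M)
    def pose(p): 
        R=np.array([[np.cos(p[2]),-np.sin(p[2]),0],[np.sin(p[2]),np.cos(p[2]),0],[0,0,1]]); return M@R.T+[p[0],p[1],0]
    r=least_squares(lambda p:(w2px(d,pose(p))-c).ravel(),[.5,0,0]); return r.x,r.fun
print('fix',fit(d,c,[(.135,.065,.012),(.135,-.065,.012),(-.085,-.065,.012),(-.085,.065,.012)]))
e=f([(552,97),(585,495)],(8,7),(290,190))
w=px2w(d,e,[.0376,.0376]);print(w,np.linalg.norm(w[0]-w[1]), np.arctan2(*(w[0]-w[1])[1::-1]), w.mean(0))
r=f([(85,153),(632,143),(655,415)],(8,7),(290,190))
print('rack',fit(d,r,[(.065,.1,.034),(.065,-.1,.034),(-.065,-.1,.034)]))
```

```text
fix (array([0.53724651, 0.20420027, 0.11097265]), array([-0.16733756, -0.57185416,  0.17541212, -0.26905105,  0.05532527,
        0.177822  , -0.06956115,  0.60790691]))
[[ 0.64989463 -0.24554306  0.0376    ]
 [ 0.48218024 -0.26305979  0.0376    ]] 0.16862666965634843 0.1040665308275973 [ 0.56603743 -0.25430142  0.0376    ]
rack (array([ 0.56277114, -0.18270794,  0.12395658]), array([ 0.42955791, -0.23284366, -0.88125609, -2.26573682,  0.45046517,
        2.42652843]))
```

```bash
python3 -m handwheel '{"offset":[[0.9,0.85,0],[1.9,1.8,0],[2.9,2.75,0],[3.85,3.65,0],[4.8,4.55,0],[5.75,5.45,0],[6.7,6.35,0],[7.6,7.2,0],[8.3,7.9,0],[8.6,8.2,0]],"roll":[-0.3,-0.6,-0.9,-1.2,-1.5,-1.8,-2.1,-2.4,-2.5,-2.5]}' 60 60
python3 - <<'E'
from h import *
d=save('wrist','w1'); o=ctrl.get_obs(); print(o['t'],o['tool_pos'],o['tool_rot'],o['contact_force'])
E
```

```text
t: 1.15
tool_pos: [0.5689, -0.2527, 0.2308]
tool_rot: [-2.335, 2.1, 0.001]
contact_force: [-1.0, -0.4, 0.6]
opening: 0.0603
1.2 [ 0.57037334 -0.25088386  0.23077216] [-2.33609742e+00  2.09618896e+00  1.22557653e-03] [-0.65288589  2.02136913  0.74586324]
```

View pics/w1.png

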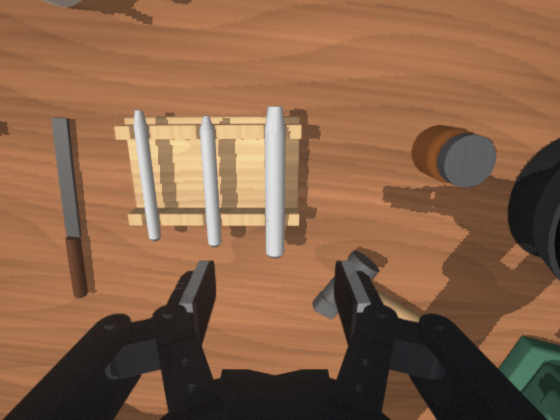

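Run:
```python
from h import *
d=load('w1'); im=d['img']
a=cv2.resize(im[95:265,230:320,::-1],None,fx=3.5,fy=3.5,interpolation=cv2.INTER_CUBIC);cv2.imwrite('pics/w1c.png',a)
g=im.astype(int); m=((g.min(2)>120)&(g.max(2)-g.min(2)<40))
lab=cv2.connectedComponents(m[90:270,255:300].astype(np.uint8))[1]
k=lab[90,20]; ys,xs=np.nonzero(lab==k); print(len(ys),ys.min()+90,ys.max()+90)
for r in range(105,262,8):
    x=xs[ys==r-90]+255
    if len(x): print(r,x.min(),x.max(),end='; ')
print(d['T'].round(4))
for v0,v1,u0,u1 in [(107,256,275,275)]:
    w=px2w(d,[(u0,v0),(u1,v1)],[.0376,.0376]); print(w)
```

```text
2667 106 256
113 267 281; 121 266 282; 129 265 282; 137 264 283; 145 265 283; 153 265 283; 161 265 282; 169 265 282; 177 265 282; 185 265 282; 193 265 282; 201 265 282; 209 265 282; 217 265 282; 225 265 282; 233 266 282; 241 266 282; 249 266 282; [[ 0.1051 -0.9401 -0.3243  0.6529]
 [-0.9945 -0.0993 -0.0342 -0.2439]
 [-0.      0.3262 -0.9453  0.3723]
 [ 0.      0.      0.      1.    ]]
[[ 0.64564767 -0.24521882  0.0376    ]
 [ 0.47664301 -0.26316286  0.0376    ]]
```

View pics/w1c.png

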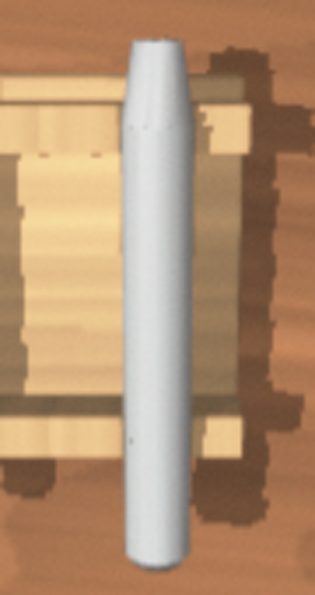

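```bash
python3 -m handwheel '{"offset":[[-0.15,0.06,-0.5],[-0.15,0.06,-1.2],[-0.15,0.06,-2.0],[-0.15,0.06,-2.6],[-0.15,0.06,-3],[-0.15,0.06,-3.2],[-0.15,0.06,-3.2],[-0.15,0.06,-3.2],[-0.15,0.06,-3.2],[-0.15,0.06,-3.2]],"roll":[0,0,0,0,0,0,0,0,0,0]}'
python3 - <<'E'
from h import *
d=save('wrist','w2'); o=ctrl.get_obs(); print(o['t'],o['tool_pos'],o['tool_rot'],o['contact_force'])
E
```

```text
t: 2.2
tool_pos: [0.5618, -0.254, 0.1049]
tool_rot: [-2.333, 2.104, -0.004]
contact_force: [0.4, 0.1, 0.3]
opening: 0.0597
2.25 [ 0.56159799 -0.25382025  0.10453176] [-2.33256098  2.10387457 -0.00309022] [0.49492194 0.09354897 0.30186617]
```

View pics/w2.png

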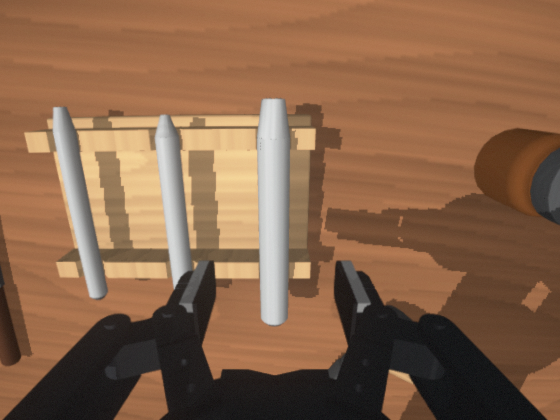

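Run:
```python
from h import *
d=load('w2'); w=px2w(d,[(273.5,101),(273.8,324)],[.0376,.0376-.008]); print(w,w.mean(0),np.linalg.norm(w[0]-w[1]),np.arctan2(*(w[0]-w[1])[1::-1]))
```

```text
[[ 0.64495064 -0.24503696  0.0376    ]
 [ 0.46761045 -0.26330941  0.0296    ]] [ 0.55628054 -0.25417318  0.0336    ] 0.17845847073381968 0.10267379389894972
```

```bash
python3 -m handwheel '{"offset":[[0,0.02,-0.4],[0,0.02,-0.9],[0,0.02,-1.4],[0,0.02,-1.8],[0,0.02,-2.0],[0,0.02,-2.05],[0,0.02,-2.05],[0,0.02,-2.05],[0,0.02,-2.05],[0,0.02,-2.05]],"roll":[0,0,0,0,0,0,0,0,0,0]}'
python3 -m handwheel '{"offset":[[0,0,0],[0,0,0],[0,0,0],[0,0,0],[0,0,0],[0,0,0],[0,0,0],[0,0,0],[0,0,0],[0,0,0]],"roll":[0,0,0,0,0,0,0,0,0,0]}' 15 60
```

```text
t: 3.25
tool_pos: [0.5615, -0.253, 0.0222]
tool_rot: [-2.333, 2.104, -0.002]
contact_force: [-0.3, 0.1, 0.5]
opening: 0.0603
t: 4.25
tool_pos: [0.5613, -0.2532, 0.0217]
tool_rot: [2.333, -2.104, 0.002]
contact_force: [-0.1, -5.1, 3.2]
opening: 0.0202
```

```bash
python3 -m handwheel '{"offset":[[0,0,0.2],[0,0,0.5],[0,0,1],[0,0,1.6],[0,0,2.3],[0,0,3],[0,0,3.6],[0,0,4],[0,0,4.2],[0,0,4.2]],"roll":[0,0,0,0,0,0,0,0,0,0]}'
python3 - <<'E'
from h import *
d=load('top0')
print(px2w(d,[(165+277/7.5-.5,170+190/6-.5)],[.0516]))
d=save('wrist','w3'); o=ctrl.get_obs(); print(o['t'],o['tool_pos'],o['tool_rot'],o['contact_force'],o['opening'])
E
```

```text
t: 5.25
tool_pos: [0.5612, -0.2525, 0.19]
tool_rot: [-2.333, 2.104, -0.001]
contact_force: [-0.5, -0.1, -4.4]
opening: 0.0199
[[0.62030812 0.2162653  0.0516    ]]
5.3 [ 0.5606312  -0.25223993  0.18858469] [-2.33291165e+00  2.10402563e+00  1.96729458e-03] [ 0.11387653  0.20233443 -4.76932719] 0.020317623021766016
```

View pics/w3.png

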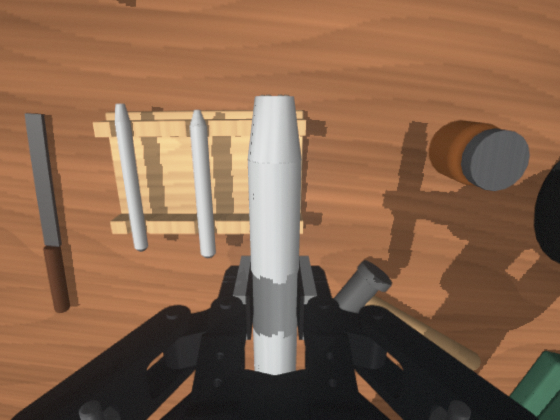

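```bash
python3 -m handwheel '{"offset":[[0,0.3,0],[-0.1,0.9,0],[-0.2,1.8,0],[-0.3,2.9,0],[-0.4,4,0],[-0.5,5.1,0],[-0.6,6.2,0],[-0.7,7.3,0],[-0.8,8.4,0],[-0.9,9.4,0]],"roll":[0,0,0,0,0,0,0,0,0,0]}'
python3 -m handwheel '{"offset":[[-0.1,0.8,0],[-0.2,1.4,0],[-0.2,1.8,0],[-0.2,2.0,0],[-0.2,2.0,0],[-0.2,2,0],[-0.2,2,0],[-0.2,2,0],[-0.2,2,0],[-0.2,2,0]],"roll":[0,0,0,0,0,0,0,0,0,0]}'
python3 - <<'E'
from h import *
d=save('wrist','w4');d=save('side','s4'); o=ctrl.get_obs(); print(o['t'],o['tool_pos'],o['tool_rot'],o['contact_force'],o['opening'])
E
```

```text
t: 6.3
tool_pos: [0.5231, 0.126, 0.1876]
tool_rot: [2.332, -2.102, -0.004]
contact_force: [0.4, 0.4, -4.0]
opening: 0.0199
t: 7.3
tool_pos: [0.5171, 0.2029, 0.1894]
tool_rot: [-2.332, 2.105, -0.0]
contact_force: [-0.2, 0.3, -4.7]
opening: 0.02
7.4 [0.51700428 0.20316946 0.18933767] [-2.33251706e+00  2.10447585e+00 -7.33844958e-06] [-0.36901717  0.29471652 -3.7980432 ] 0.019904196189299582
```

View pics/w4.png

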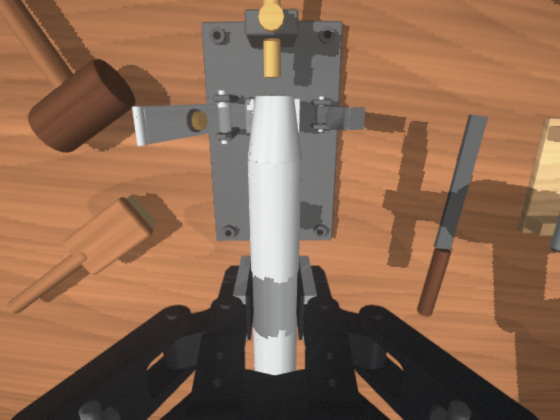

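View pics/s4.png

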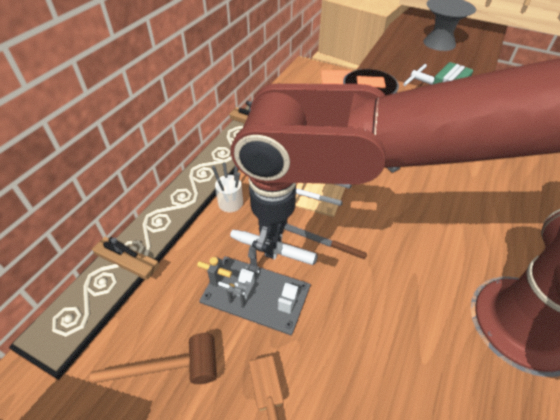

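Run:
```python
from h import *
d=load('w4'); im=d['img'][:,:,::-1]
cv2.imwrite('pics/w4c.png',cv2.resize(im[5:255,130:375],None,fx=2.4,fy=2.4,interpolation=cv2.INTER_CUBIC))
```

```text
(no output)
```

View pics/w4c.png

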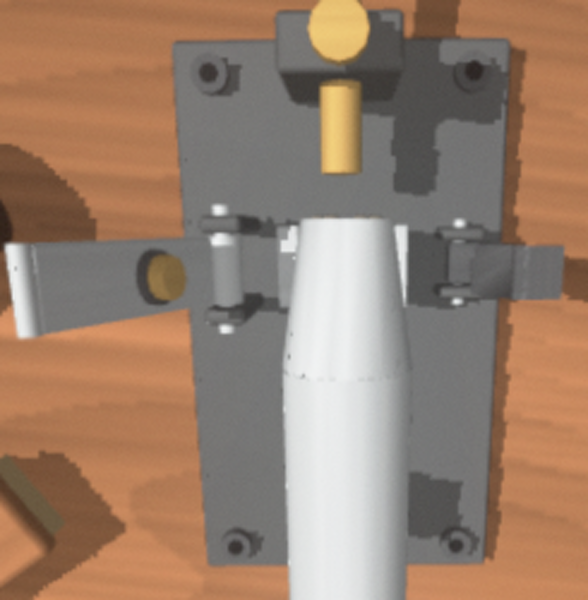

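Run:
```python
from h import *
from scipy.optimize import least_squares
d=load('w4')
g=lambda u,v:(u/2.4+130-.5+.2,v/2.4+5-.5+.2)
c=[g(174,43),g(509,40),g(483,563),g(208,564),g(341,172),g(226,263)]
M=np.array([(.135,.065,.012),(.135,-.065,.012),(-.085,-.065,.012),(-.085,.065,.012)])
def rot(P,p):
    R=np.array([[np.cos(p[2]),-np.sin(p[2]),0],[np.sin(p[2]),np.cos(p[2]),0],[0,0,1]]); return P@R.T+[p[0],p[1],0]
def res(p): 
    P=np.vstack([M,[p[3],0,.0516+.005],[.052,.040,.066]]); return (w2px(d,rot(P,p))-c).ravel()
r=least_squares(res,[.5,.2,0,.09]); print(r.x,r.fun.round(1))
# strap: tip edge, mid at angle a
p=r.x
for a in np.arange(1.7,2.1,.05):
    P=np.array([[.052,.04-.091*np.cos(a),.066+.091*np.sin(a)]]); print(round(a,2),w2px(d,rot(P,p)))
print('want px',g(20,290))
# in hand punch: face centre
y=p[2]
o=ctrl.get_obs()
q=np.array([-.0,0,0]);
for z in (.2,.208): print('face',px2w(d,[g(345,218)],[z]))
```

```text
[0.53618027 0.20614817 0.10628904 0.08320064] [-1.6 -2.3  1.9 -1.9  0.6  1.4 -0.9  1.5  0.4 -0.  -0.5  2.4]
1.7 [[176.54105786 125.76002791]]
1.75 [[168.79202775 125.77143658]]
1.8 [[161.33548587 125.75401549]]
1.85 [[154.21219753 125.70788809]]
1.9 [[147.45805946 125.63340607]]
1.95 [[141.1037707 125.531143 ]]
2.0 [[135.17465956 125.40188367]]
2.05 [[129.69065854 125.24660968]]
2.1 [[124.66641315 125.06648174]]
want px (138.03333333333333, 125.53333333333335)
face [[0.60256847 0.21200217 0.2       ]]
face [[0.60247987 0.21197619 0.208     ]]
```

```bash
python3 -m handwheel '{"offset":[[0.1,0.02,-0.3],[0.1,0.02,-0.8],[0.1,0.02,-1.4],[0.1,0.02,-2],[0.1,0.02,-2.5],[0.1,0.02,-2.9],[0.1,0.02,-3.2],[0.1,0.02,-3.35],[0.1,0.02,-3.4],[0.1,0.02,-3.4]],"roll":[0,0,0,0,0,0,0,0,0,0]}'
python3 - <<'E'
from h import *
d=save('wrist','w5');d=save('side','s5'); o=ctrl.get_obs(); print(o['t'],o['tool_pos'],o['tool_rot'],o['contact_force'],o['opening'])
cv2.imwrite('pics/w5c.png',cv2.resize(load('w5')['img'][0:300,130:430,::-1],None,fx=2,fy=2))
cv2.imwrite('pics/s5c.png',cv2.resize(load('s5')['img'][200:330,180:330,::-1],None,fx=4.5,fy=4.5,interpolation=cv2.INTER_CUBIC))
E
```

```text
t: 8.4
tool_pos: [0.5215, 0.2043, 0.0538]
tool_rot: [-2.332, 2.104, -0.001]
contact_force: [-0.4, 0.1, -3.4]
opening: 0.02
8.5 [0.52183797 0.20438334 0.05441811] [-2.33161487e+00  2.10296521e+00 -1.80338837e-03] [ 1.02634112 -0.70043658 -3.49949121] 0.020076653706013046
```

View pics/w5c.png

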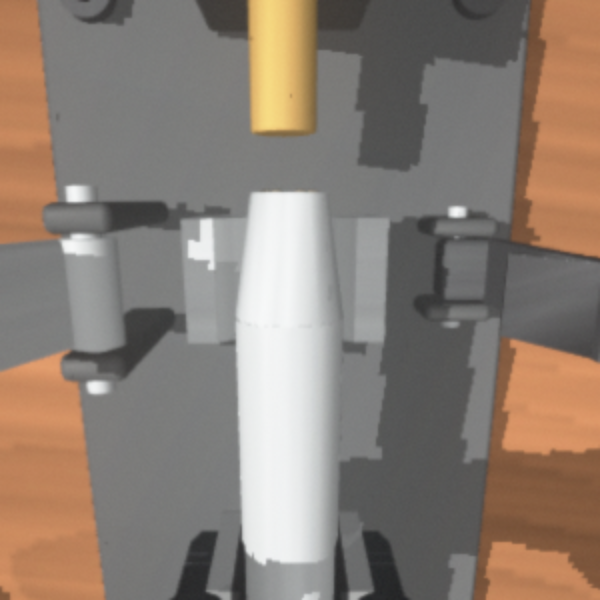

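View pics/s5c.png

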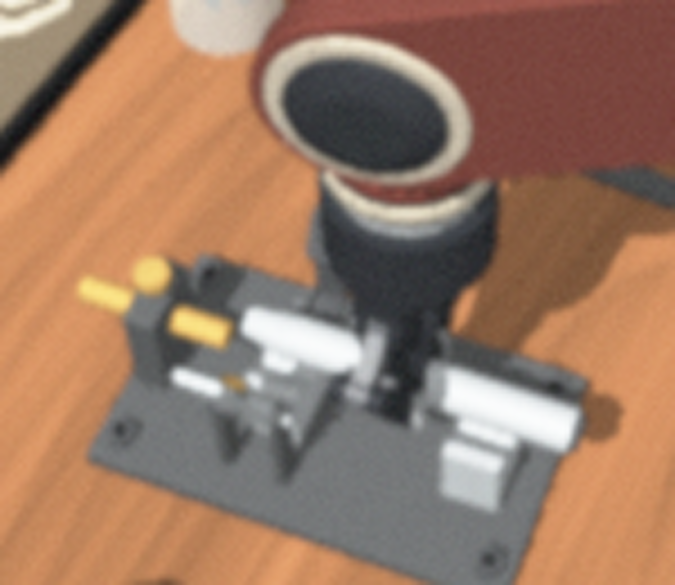

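Run:
```python
from h import *
d=load('w5')
g=lambda u,v:(u/2+130-.25,v/2-.25)
w=px2w(d,[g(283,132),g(288,192),g(290,323),g(291,540),g(182,240),g(388,240),g(187,341),g(384,341)],[.054,.070,.070+.011,.081,.052,.052,.052,.052])
print(w.round(4))
t=np.array([.107]);n=np.array([-np.sin(.107),np.cos(.107)]);e=np.array([np.cos(.107),np.sin(.107)])
print((w[:,:2]@n).round(4),((w[4:6,:2].mean(0))@n,(w[6:8,:2].mean(0))@n)); print((w[:,:2]@e).round(4))
o=np.array([.5218,.2044]);print(o@n,o@e)
```

```text
[[0.6188 0.2155 0.054 ]
 [0.6068 0.2132 0.07  ]
 [0.584  0.2105 0.081 ]
 [0.5389 0.2057 0.081 ]
 [0.5946 0.2356 0.052 ]
 [0.5993 0.1902 0.052 ]
 [0.5719 0.2333 0.052 ]
 [0.5766 0.1877 0.052 ]]
[0.1482 0.1472 0.1469 0.1469 0.1708 0.1251 0.1709 0.1251] (np.float64(0.1479500386470602), np.float64(0.14798986676569523))
[0.6382 0.6261 0.6031 0.5578 0.6164 0.6161 0.5936 0.5933]
0.14750490507054614 0.540644895453688
```

```bash
python3 -m handwheel '{"offset":[[0,0.025,-0.1],[0,0.025,-0.2],[0,0.025,-0.3],[0,0.025,-0.35],[0,0.025,-0.38],[0,0.025,-0.4],[0,0.025,-0.4],[0,0.025,-0.4],[0,0.025,-0.4],[0,0.025,-0.4]],"roll":[0,0,0,0,0,0,0,0,0,0]}'
python3 -c "
from h import *
print(ctrl.get_obs())"
```

```text
t: 9.5
tool_pos: [0.5211, 0.2052, 0.0375]
tool_rot: [-2.333, 2.104, -0.0]
contact_force: [0.4, -0.5, -4.4]
opening: 0.0199
{'t': 9.5, 'q': array([2.42192062e-01, 1.01434806e-01, 1.90712628e+00, 1.95160627e-05,
       1.13269522e+00, 1.70999480e+00]), 'dq': array([-8.66609244e-04,  3.05496706e-04, -9.18004497e-05, -4.65089367e-05,
       -9.04375800e-04, -3.15222603e-04]), 'effort': array([-1.25352148e-03, -3.85494626e+01, -3.39081287e+01,  1.37713501e-03,
        1.02060087e-02, -1.87365993e-05]), 'tool_pos': array([0.52109304, 0.20516724, 0.03748624]), 'tool_rot': array([-2.33262019e+00,  2.10396643e+00, -2.72981172e-04]), 'contact_force': array([ 0.40493847, -0.49478279, -4.42435241]), 'wrist_torque': array([-0.00692552, -0.00542647,  0.01846446]), 'opening': 0.01990857489782864}
```

Still hanging; lower in very small steps.

```bash
python3 -m handwheel '{"offset":[[0,0,-0.005],[0,0,-0.01],[0,0,-0.015],[0,0,-0.02],[0,0,-0.025],[0,0,-0.03],[0,0,-0.035],[0,0,-0.035],[0,0,-0.035],[0,0,-0.035]],"roll":[0,0,0,0,0,0,0,0,0,0]}'
```

```text
t: 10.5
tool_pos: [0.5211, 0.2051, 0.0363]
tool_rot: [2.333, -2.104, 0.0]
contact_force: [-1.5, -1.2, 1.9]
opening: 0.0201
```

```bash
python3 -m handwheel '{"offset":[[0,0,0],[0,0,0],[0,0,0],[0,0,0],[0,0,0],[0,0,0],[0,0,0],[0,0,0],[0,0,0],[0,0,0]],"roll":[0,0,0,0,0,0,0,0,0,0]}' 34 20
python3 - <<'E'
from h import *
d=save('wrist','w6');o=ctrl.get_obs(); print(o['t'],o['tool_pos'],o['tool_rot'],o['contact_force'],o['opening'])
cv2.imwrite('pics/w6c.png',cv2.resize(load('w6')['img'][0:420,130:430,::-1],None,fx=2,fy=1.42))
E
python3 -m handwheel '{"offset":[[0,0,0],[0,0,0],[0,0,0],[0,0,0],[0,0,0],[0,0,0],[0,0,0],[0,0,0],[0,0,0],[0,0,0]],"roll":[0,0,0,0,0,0,0,0,0,0]}' 15 20
```

```text
t: 11.5
tool_pos: [0.5209, 0.2051, 0.0359]
tool_rot: [2.333, -2.104, -0.0]
contact_force: [0.1, -0.7, 0.4]
opening: 0.034
11.55 [0.52098409 0.20514001 0.03592678] [-2.33278611e+00  2.10413454e+00 -2.83782486e-05] [ 4.83194626e-04 -3.71066962e-01  9.56709065e-01] 0.033769145780536435
t: 12.55
tool_pos: [0.521, 0.2049, 0.036]
tool_rot: [2.333, -2.104, 0.001]
contact_force: [-0.9, -4.0, 2.7]
opening: 0.0211
```

View pics/w6.png

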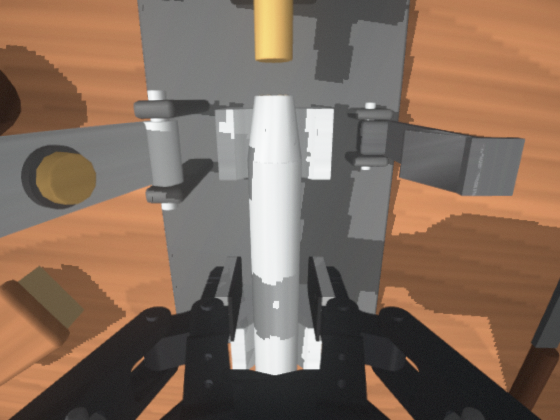

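Run:
```python
from h import *
d=load('w6')
w=px2w(d,[(273,60.5),(273.5,96),(273.5,100)],[.0516+.004,.0516+.005,.0516])
e=np.array([np.cos(.107),np.sin(.107)]);n=np.array([-e[1],e[0]])
print(w,(w[:,:2]@e),w[:,:2]@n)
cv2.imwrite('pics/w6d.png',cv2.resize(d['img'][30:130,210:340,::-1],None,fx=5,fy=5,interpolation=cv2.INTER_CUBIC))
```

```text
[[0.61823363 0.2155831  0.0556    ]
 [0.60617073 0.21417422 0.0566    ]
 [0.60476995 0.21404172 0.0516    ]] [0.63772133 0.62557695 0.62417003] [0.14832532 0.14821277 0.14823063]
```

View pics/w6d.png

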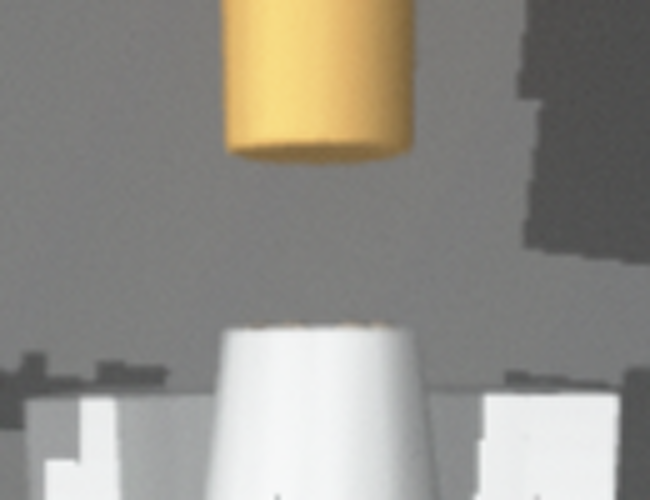

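```bash
python3 -m handwheel '{"offset":[[0.03,-0.002,0],[0.06,0.001,0],[0.09,0.005,0],[0.12,0.008,0],[0.15,0.011,0],[0.18,0.014,0],[0.2,0.017,0],[0.22,0.019,0],[0.22,0.019,0],[0.22,0.019,0]],"roll":[0,0,0,0,0,0,0,0,0,0]}'
python3 - <<'E'
from h import *
d=save('wrist','w7');o=ctrl.get_obs(); print(o['t'],o['tool_pos'],o['tool_rot'],o['contact_force'],o['opening'])
cv2.imwrite('pics/w7d.png',cv2.resize(d['img'][30:130,210:340,::-1],None,fx=5,fy=5,interpolation=cv2.INTER_CUBIC))
E
```

```text
t: 13.55
tool_pos: [0.5239, 0.2052, 0.0354]
tool_rot: [2.324, -2.095, -0.015]
contact_force: [-21.5, -6.7, 17.5]
opening: 0.0212
13.6 [0.52385589 0.20520319 0.03539476] [ 2.32371729 -2.09507078 -0.0151134 ] [-21.78641138  -8.06488591  18.72353617] 0.020866569971666044
```

View pics/w7d.png

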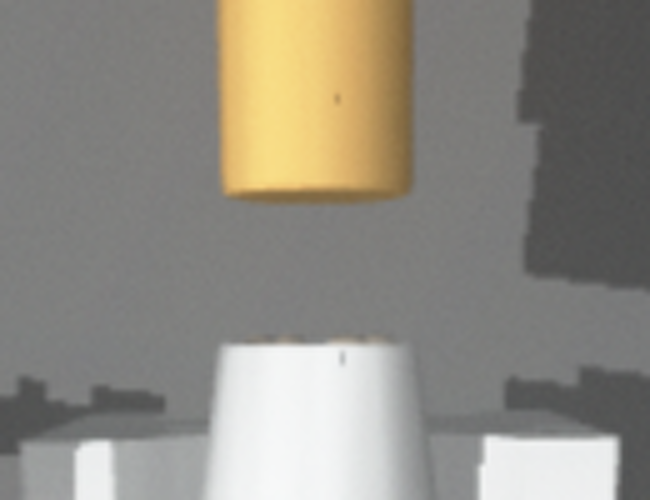

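```bash
python3 -m handwheel '{"offset":[[-0.03,0,0],[-0.06,0,0],[-0.09,-0.005,0],[-0.12,-0.01,0],[-0.14,-0.015,0.005],[-0.14,-0.015,0.01],[-0.14,-0.015,0.015],[-0.14,-0.015,0.02],[-0.14,-0.015,0.02],[-0.14,-0.015,0.02]],"roll":[0,0,0,0,0,0,0,0,0,0]}'
```

```text
t: 14.6
tool_pos: [0.5237, 0.2056, 0.0362]
tool_rot: [2.332, -2.104, -0.002]
contact_force: [-0.3, -1.1, -5.0]
opening: 0.0211
```

```bash
python3 -m handwheel '{"offset":[[0.01,0.001,0.01],[0.02,0.002,0.01],[0.04,0.004,0.01],[0.06,0.006,0.01],[0.08,0.008,0.01],[0.1,0.01,0.01],[0.12,0.012,0.01],[0.14,0.014,0.01],[0.15,0.016,0.01],[0.15,0.016,0.01]],"roll":[0,0,0,0,0,0,0,0,0,0]}'
python3 - <<'E'
from h import *
d=save('wrist','w8');o=ctrl.get_obs(); print(o['t'],o['tool_pos'],o['tool_rot'],o['contact_force'],o['opening'])
cv2.imwrite('pics/w8d.png',cv2.resize(d['img'][30:130,210:340,::-1],None,fx=5,fy=5,interpolation=cv2.INTER_CUBIC))
E
```

```text
t: 15.6
tool_pos: [0.5302, 0.206, 0.0371]
tool_rot: [-2.333, 2.104, -0.0]
contact_force: [0.0, 0.3, -4.7]
opening: 0.0211
15.65 [0.53019773 0.20593786 0.03708804] [-2.33276212e+00  2.10421072e+00  3.30604078e-05] [-0.12726672  0.74785714 -4.63965049] 0.020998682298328148
```

View pics/w8d.png

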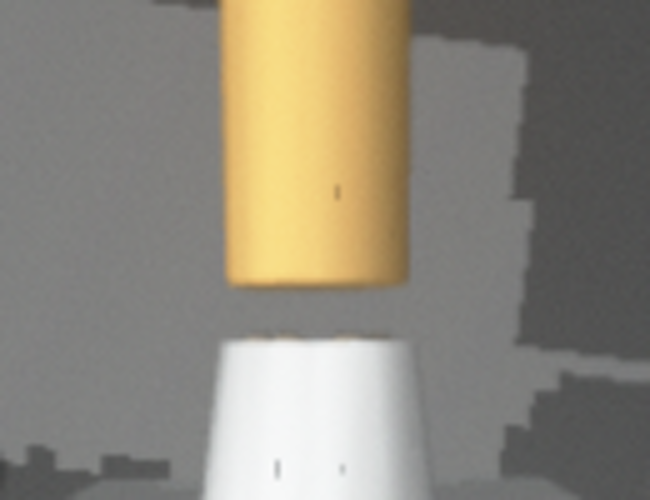

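```bash
python3 -m handwheel '{"offset":[[0.01,0.001,0],[0.02,0.002,0],[0.03,0.003,0],[0.04,0.004,0],[0.05,0.005,-0.005],[0.06,0.006,-0.01],[0.065,0.007,-0.015],[0.065,0.007,-0.02],[0.065,0.007,-0.02],[0.065,0.007,-0.02]],"roll":[0,0,0,0,0,0,0,0,0,0]}'
python3 - <<'E'
from h import *
d=save('wrist','w9');o=ctrl.get_obs(); print(o['t'],o['tool_pos'],o['tool_rot'],o['contact_force'],o['opening'])
cv2.imwrite('pics/w9d.png',cv2.resize(d['img'][30:130,210:340,::-1],None,fx=5,fy=5,interpolation=cv2.INTER_CUBIC))
E
```

```text
t: 16.65
tool_pos: [0.5327, 0.2062, 0.0363]
tool_rot: [2.333, -2.104, -0.0]
contact_force: [-0.5, 0.2, -4.6]
opening: 0.021
16.7 [0.53277594 0.2062418  0.03632703] [-2.33282810e+00  2.10410007e+00 -9.32652109e-07] [ 0.67630938 -0.06723687 -5.32297065] 0.02112137378726753
```

View pics/w9d.png

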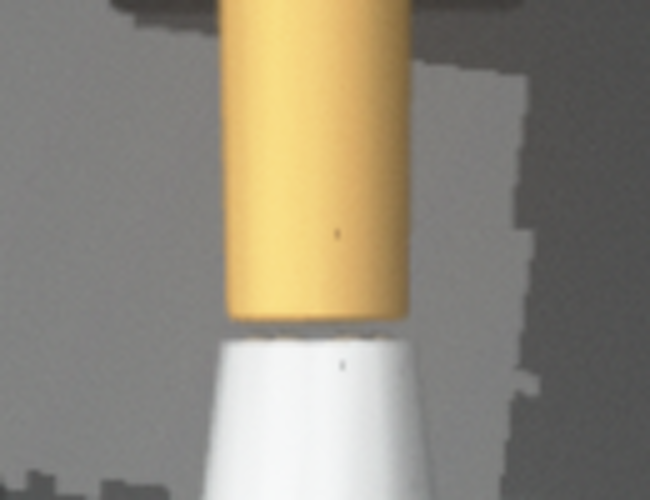

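```bash
python3 -m handwheel '{"offset":[[0.003,0,0],[0.006,0.001,0],[0.009,0.001,0],[0.012,0.002,0],[0.015,0.002,0],[0.018,0.002,0],[0.022,0.003,0],[0.025,0.003,0],[0.025,0.003,0],[0.025,0.003,0]],"roll":[0,0,0,0,0,0,0,0,0,0]}'
```

```text
t: 17.7
tool_pos: [0.5338, 0.2063, 0.0363]
tool_rot: [2.333, -2.104, -0.0]
contact_force: [-0.9, 0.1, -5.1]
opening: 0.0211
```

```bash
python3 -m handwheel '{"offset":[[0.002,0,-0.002],[0.004,0,-0.004],[0.006,0.001,-0.006],[0.008,0.001,-0.008],[0.01,0.001,-0.008],[0.012,0.001,-0.008],[0.014,0.001,-0.008],[0.014,0.001,-0.008],[0.014,0.001,-0.008],[0.014,0.001,-0.008]],"roll":[0,0,0,0,0,0,0,0,0,0]}'
python3 - <<'E'
from h import *
d=save('wrist','w10');o=ctrl.get_obs(); print(o['t'],o['tool_pos'],o['tool_rot'],o['contact_force'],o['opening'])
cv2.imwrite('pics/w10d.png',cv2.resize(d['img'][30:130,210:340,::-1],None,fx=5,fy=5,interpolation=cv2.INTER_CUBIC))
E
```

```text
t: 18.7
tool_pos: [0.5342, 0.2064, 0.036]
tool_rot: [2.333, -2.104, -0.0]
contact_force: [-0.2, -0.1, -3.1]
opening: 0.0214
18.75 [0.53423744 0.20637016 0.03596241] [ 2.33272469e+00 -2.10396466e+00 -2.05802387e-04] [-0.32393609  0.24200652 -4.15908034] 0.021232085451355222
```

View pics/w10d.png

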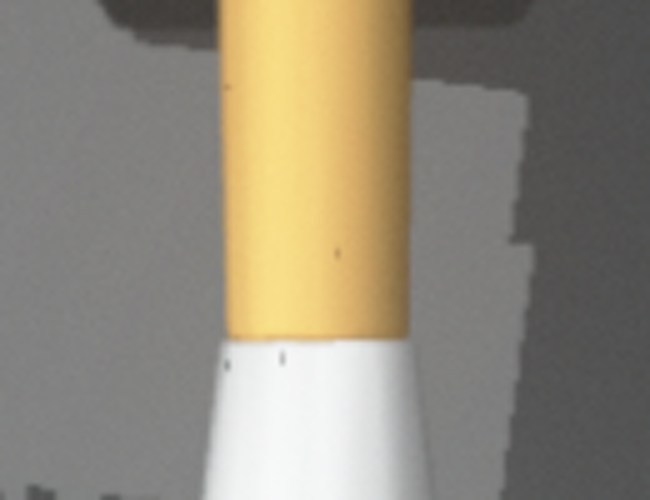

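Visually the gap is closed (line at row ≈ 98). A little further to feel the pin.

```bash
python3 -m handwheel '{"offset":[[0.002,0,0],[0.004,0,0],[0.006,0,0],[0.008,0.001,0],[0.01,0.001,0],[0.01,0.001,0],[0.01,0.001,0],[0.01,0.001,0],[0.01,0.001,0],[0.01,0.001,0]],"roll":[0,0,0,0,0,0,0,0,0,0]}'
```

```text
t: 19.75
tool_pos: [0.5343, 0.2063, 0.0359]
tool_rot: [2.332, -2.103, -0.001]
contact_force: [-4.6, -2.3, -0.3]
opening: 0.0211
```

```bash
python3 -m handwheel '{"offset":[[0,0,0.003],[0,0,0.006],[0,0,0.009],[0,0,0.01],[0.002,0,0.01],[0.004,0,0.01],[0.006,0,0.01],[0.006,0,0.01],[0.006,0,0.01],[0.006,0,0.01]],"roll":[0,0,0,0,0,0,0,0,0,0]}'
python3 - <<'E'
from h import *
o=ctrl.get_obs(); print(o['t'],o['tool_pos'],o['tool_rot'],o['contact_force'],o['opening'])
E
```

```text
t: 20.75
tool_pos: [0.5343, 0.2063, 0.0359]
tool_rot: [2.332, -2.103, -0.002]
contact_force: [-5.9, -1.3, -2.3]
opening: 0.0212
20.75 [0.53427212 0.20633293 0.03591496] [ 2.33189681e+00 -2.10321511e+00 -1.65718626e-03] [-5.89535159 -1.27210987 -2.33375555] 0.021183939183653577
```

```bash
python3 -m handwheel '{"offset":[[-0.003,0,-0.003],[-0.006,0,-0.006],[-0.006,0,-0.009],[-0.006,0,-0.009],[-0.006,0,-0.009],[-0.006,0,-0.009],[-0.006,0,-0.009],[-0.006,0,-0.009],[-0.006,0,-0.009],[-0.006,0,-0.009]],"roll":[0,0,0,0,0,0,0,0,0,0]}'
python3 -m handwheel '{"offset":[[0,0,0],[0,0,0],[0,0,0],[0,0,0],[0,0,0],[0,0,0],[0,0,0],[0,0,0],[0,0,0],[0,0,0]],"roll":[0,0,0,0,0,0,0,0,0,0]}' 44 20
python3 - <<'E'
from h import *
d=save('wrist','w11');o=ctrl.get_obs(); print(o['t'],o['tool_pos'],o['tool_rot'],o['contact_force'],o['opening'])
cv2.imwrite('pics/w11d.png',cv2.resize(d['img'][30:180,190:360,::-1],None,fx=4,fy=4,interpolation=cv2.INTER_CUBIC))
E
```

```text
t: 21.75
tool_pos: [0.5343, 0.2063, 0.0359]
tool_rot: [2.332, -2.103, -0.001]
contact_force: [-5.7, -1.5, -1.9]
opening: 0.0209
t: 22.75
tool_pos: [0.5347, 0.2064, 0.036]
tool_rot: [-2.333, 2.104, -0.0]
contact_force: [0.2, 0.5, 0.2]
opening: 0.044
22.8 [0.53474463 0.20642205 0.03601862] [-2.33281757e+00  2.10414057e+00 -5.96553141e-06] [-0.82129032 -0.51730643  0.07739581] 0.04420559522263437
```

View pics/w11d.png

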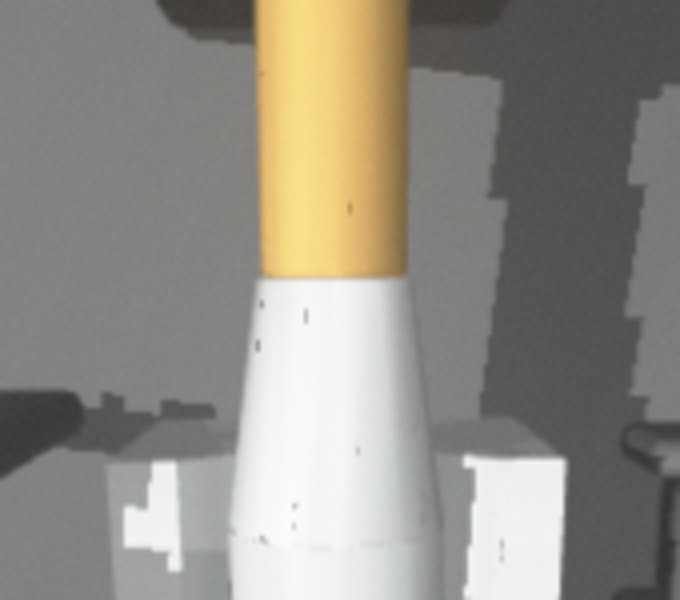

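```bash
python3 -m handwheel '{"offset":[[0,0,0.1],[0,0,0.3],[0,0,0.7],[0,0,1.3],[0,0,2.1],[0,0,3],[0,0,3.9],[0,0,4.6],[0,0,5],[0,0,5.1]],"roll":[0,0,0,0,0,0,0,0,0,0]}'
python3 -m handwheel '{"offset":[[0,0.1,0],[0.1,0.4,0],[0.2,0.7,0],[0.4,1.1,0],[0.6,1.5,0],[0.8,1.9,0],[0.9,2.3,0],[1,2.6,0],[1.05,2.75,0],[1.06,2.76,0]],"roll":[1,2.4,3.8,5.2,6.6,8,9.4,10.8,12.2,13.4]}' 0 40
python3 -m handwheel '{"offset":[[0,0,0],[0,0,0],[0,0,-0.1],[0,0,-0.3],[0,0,-0.5],[0,0,-0.7],[0,0,-0.8],[0,0,-0.9],[0,0,-1],[0,0,-1]],"roll":[0.8,1.5,1.6,1.6,1.6,1.6,1.6,1.6,1.6,1.6]}'
python3 - <<'E'
from h import *
d=save('wrist','w12');d=save('side','s12');save('top','t12');o=ctrl.get_obs(); print(o['t'],o['tool_pos'],o['tool_rot'],o['contact_force'],o['opening'])
e=np.array([.9943,.1068]);n=np.array([-.1068,.9943]);O=np.array([.5364,.2067]);p=o['tool_pos'][:2]-O;print(p@e,p@n)
cv2.imwrite('pics/s12c.png',cv2.resize(load('s12')['img'][150:330,140:340,::-1],None,fx=3.3,fy=3.3,interpolation=cv2.INTER_CUBIC))
E
```

```text
t: 23.8
tool_pos: [0.5359, 0.2067, 0.2437]
tool_rot: [-2.33, 2.101, -0.005]
contact_force: [-0.3, -0.0, -0.7]
opening: 0.0441
t: 24.8
tool_pos: [0.5763, 0.3173, 0.2375]
tool_rot: [3.139, -0.091, -0.006]
contact_force: [0.7, 0.2, -0.3]
opening: 0.0001
t: 25.8
tool_pos: [0.5769, 0.3167, 0.1994]
tool_rot: [3.137, 0.162, -0.001]
contact_force: [-0.7, -0.9, -0.8]
opening: -0.0004
25.95 [0.57731491 0.31691039 0.20041946] [-3.13719448e+00 -1.61725864e-01 -9.19620647e-04] [-0.20859812  1.24210344 -0.14377018] 0.00019930301825644254
0.052452168173547656 0.10521247765999617
```

View pics/s12c.png

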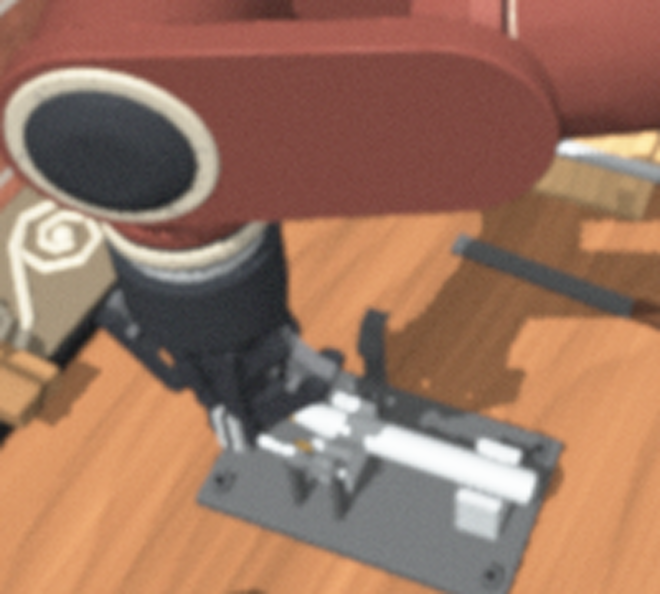

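View pics/w12.png

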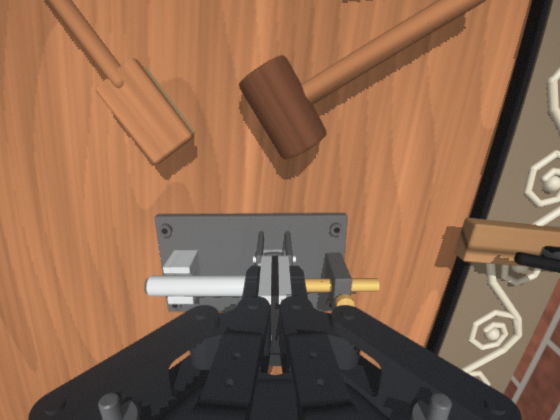

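View pics/t12.png

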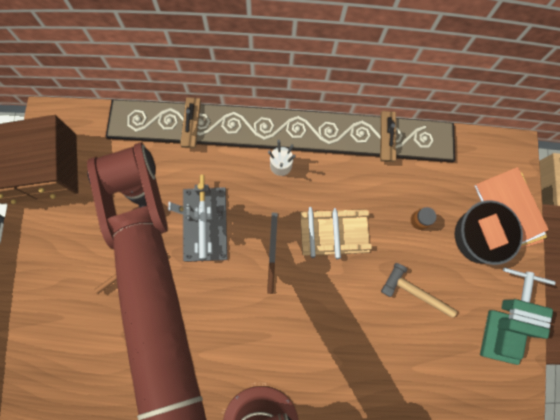

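```bash
cat > path.py <<'E'
import numpy as np
e=np.array([.9943,.1068]);n=np.array([-.1068,.9943]);O=np.array([.5364,.2067])
def tcp(a,r,hw=.011,tip=False):
    if tip: y=.04-.091*np.cos(a)+.007*np.sin(a); z=.066+.091*np.sin(a)+.007*np.cos(a)-.017
    else: y=.04-r*np.cos(a)+.007*np.sin(a); z=.066+r*np.sin(a)+.007*np.cos(a)
    w=O+.052*e+(y+hw)*n; return np.array([w[0],w[1],z])
E
python3 - <<'E'
from path import *
p0=np.array([.5771,.3168,.2])
for a,r,t in [(1.96,0,1),(1.85,0,1),(1.75,0,1),(1.65,0,1),(1.55,0,1),(1.45,.076,0),(1.35,.074,0),(1.25,.072,0),(1.15,.07,0),(1.05,.07,0),(.95,.07,0),(.85,.07,0),(.75,.07,0),(.65,.07,0),(.55,.07,0),(.45,.07,0),(.35,.07,0),(.25,.07,0)]:
    print(a,r,tcp(a,r,tip=t).round(4),((tcp(a,r,tip=t)-p0)/.04).round(2))
E
```

```text
1.96 0 [0.5783 0.3037 0.1305] [ 0.03 -0.33 -1.74]
1.85 0 [0.5793 0.2946 0.1345] [ 0.05 -0.56 -1.64]
1.75 0 [0.5802 0.2859 0.1373] [ 0.08 -0.77 -1.57]
1.65 0 [0.5811 0.2771 0.1392] [ 0.1  -0.99 -1.52]
1.55 0 [0.5821 0.268  0.1401] [ 0.13 -1.22 -1.5 ]
1.45 0.076 [0.5829 0.2608 0.1423] [ 0.14 -1.4  -1.44]
1.35 0.074 [0.5837 0.2536 0.1397] [ 0.16 -1.58 -1.51]
1.25 0.072 [0.5844 0.247  0.1365] [ 0.18 -1.75 -1.59]
1.15 0.07 [0.585  0.2409 0.1328] [ 0.2  -1.9  -1.68]
1.05 0.07 [0.5857 0.2344 0.1302] [ 0.22 -2.06 -1.74]
0.95 0.07 [0.5864 0.2281 0.127 ] [ 0.23 -2.22 -1.82]
0.85 0.07 [0.587  0.2223 0.1232] [ 0.25 -2.36 -1.92]
0.75 0.07 [0.5876 0.2168 0.1188] [ 0.26 -2.5  -2.03]
0.65 0.07 [0.5882 0.2118 0.1139] [ 0.28 -2.63 -2.15]
0.55 0.07 [0.5886 0.2073 0.1086] [ 0.29 -2.74 -2.29]
0.45 0.07 [0.5891 0.2033 0.1028] [ 0.3  -2.84 -2.43]
0.35 0.07 [0.5894 0.2    0.0966] [ 0.31 -2.92 -2.59]
0.25 0.07 [0.5897 0.1972 0.0901] [ 0.32 -2.99 -2.75]
```

Descend behind the strap, then begin pushing (first to a ≈ 1.65).

```bash
python3 -m handwheel '{"offset":[[0,0,-0.4],[0,0,-0.9],[0,0,-1.3],[0,0,-1.6],[0,0,-1.74],[0.01,-0.15,-1.74],[0.03,-0.3,-1.74],[0.04,-0.4,-1.71],[0.05,-0.48,-1.67],[0.05,-0.56,-1.64]],"roll":[0,0,0,0,0,0,0,0,0,0]}'
python3 - <<'E'
from h import *
d=save('wrist','w13');d=save('side','s13');o=ctrl.get_obs(); print(o['t'],o['tool_pos'],o['tool_rot'],o['contact_force'],o['opening'])
cv2.imwrite('pics/s13c.png',cv2.resize(load('s13')['img'][150:330,140:340,::-1],None,fx=3.3,fy=3.3,interpolation=cv2.INTER_CUBIC))
E
```

```text
t: 26.95
tool_pos: [0.5798, 0.2943, 0.1355]
tool_rot: [-3.137, -0.161, -0.003]
contact_force: [1.1, 0.8, 0.6]
opening: -0.0
27.05 [0.57963524 0.29408833 0.13533866] [-3.13725190e+00 -1.60921624e-01 -2.10888463e-03] [-0.13369775 -0.33567639  0.23680304] 0.0002131524552890019
```

View pics/s13c.png

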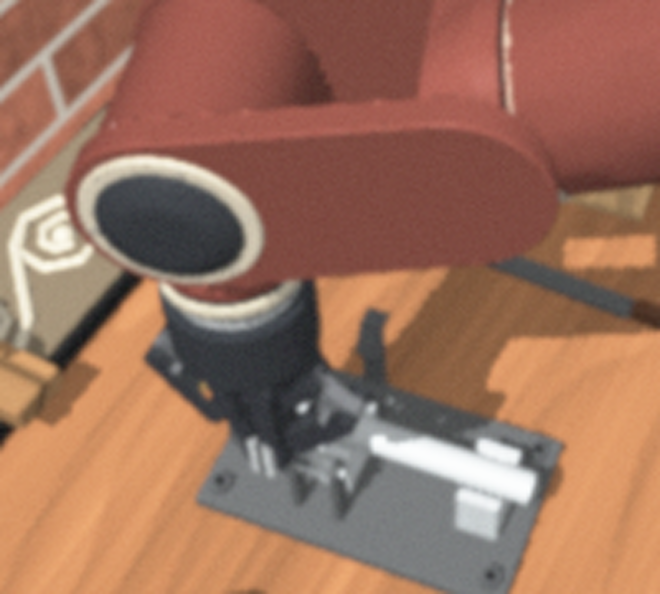

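View pics/w13.png

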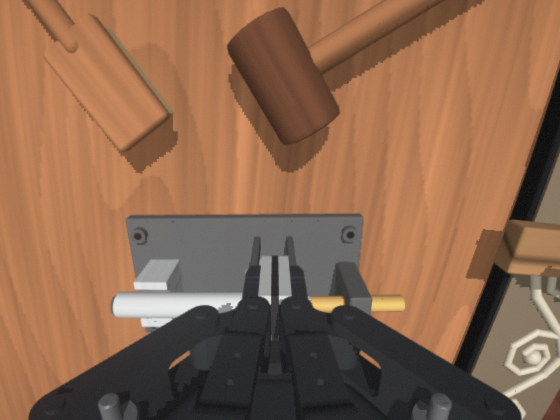

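```bash
python3 -m handwheel '{"offset":[[0.01,-0.1,0.04],[0.03,-0.21,0.07],[0.04,-0.32,0.1],[0.05,-0.43,0.12],[0.06,-0.55,0.14],[0.08,-0.66,0.15],[0.09,-0.75,0.18],[0.09,-0.84,0.2],[0.09,-0.84,0.2],[0.09,-0.84,0.2]],"roll":[0,0,0,0,0,0,0,0,0,0]}'
python3 - <<'E'
from h import *
d=save('wrist','w14');d=save('side','s14');o=ctrl.get_obs(); print(o['t'],o['tool_pos'],o['tool_rot'],o['contact_force'],o['opening'])
cv2.imwrite('pics/s14c.png',cv2.resize(load('s14')['img'][150:330,140:340,::-1],None,fx=3.3,fy=3.3,interpolation=cv2.INTER_CUBIC))
E
```

```text
t: 28.05
tool_pos: [0.5828, 0.2606, 0.1424]
tool_rot: [3.137, 0.161, -0.0]
contact_force: [0.1, 0.8, 0.3]
opening: -0.0002
28.15 [0.58272213 0.26081137 0.14237893] [ 3.13725076e+00  1.61776680e-01 -5.05069144e-05] [-0.64244235  0.08673822  0.28026295] 0.00015373220790412627
```

View pics/s14c.png

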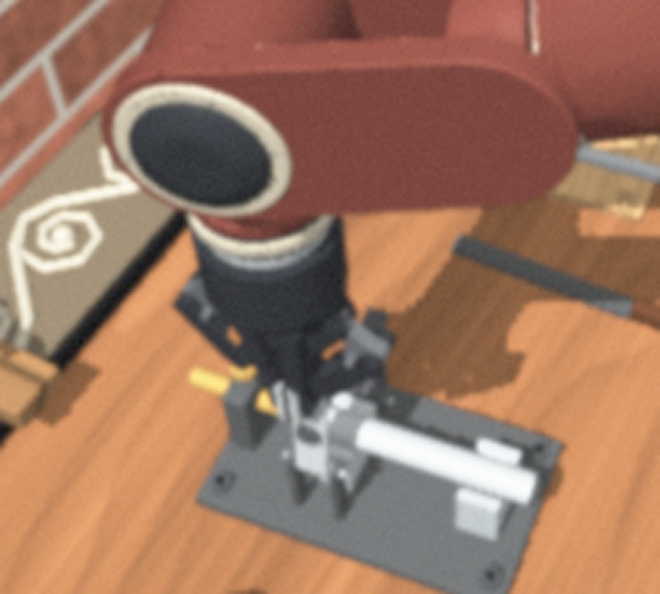

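View pics/w14.png

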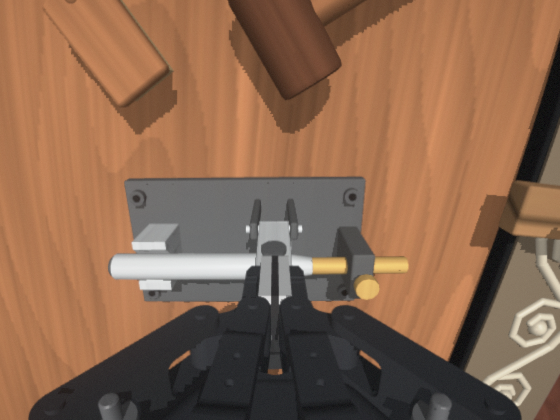

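```bash
python3 -m handwheel '{"offset":[[0.02,-0.18,-0.07],[0.04,-0.35,-0.15],[0.06,-0.5,-0.24],[0.08,-0.66,-0.3],[0.09,-0.82,-0.38],[0.11,-0.96,-0.48],[0.12,-1.1,-0.59],[0.14,-1.23,-0.71],[0.14,-1.23,-0.71],[0.14,-1.23,-0.71]],"roll":[0,0,0,0,0,0,0,0,0,0]}'
python3 - <<'E'
from h import *
d=save('wrist','w15');d=save('side','s15');o=ctrl.get_obs(); print(o['t'],o['tool_pos'],o['tool_rot'],o['contact_force'],o['opening'])
cv2.imwrite('pics/s15c.png',cv2.resize(load('s15')['img'][150:330,140:340,::-1],None,fx=3.3,fy=3.3,interpolation=cv2.INTER_CUBIC))
E
```

```text
t: 29.15
tool_pos: [0.5882, 0.2114, 0.1136]
tool_rot: [3.137, 0.161, -0.001]
contact_force: [-0.1, -0.7, -0.5]
opening: -0.0001
29.25 [0.58841149 0.21179916 0.11417035] [-3.13731388e+00 -1.61991636e-01 -3.39946033e-04] [-0.4151848  -0.11451076 -0.52327872] 0.00016824819131863348
```

View pics/s15c.png

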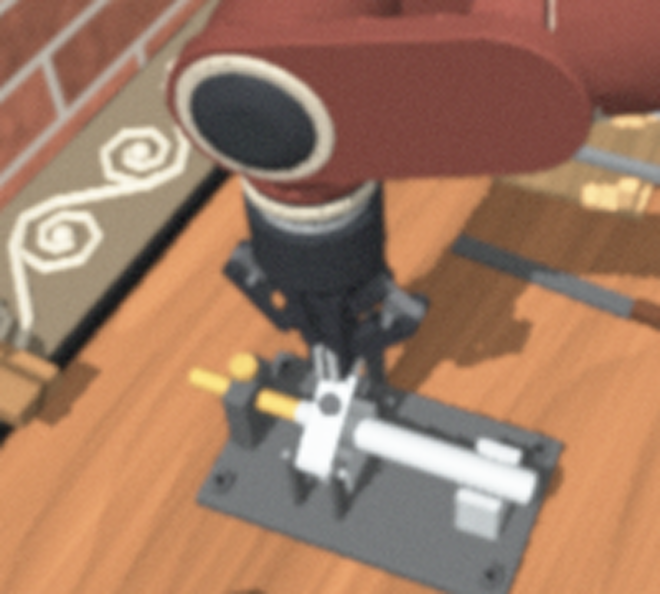

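View pics/w15.png

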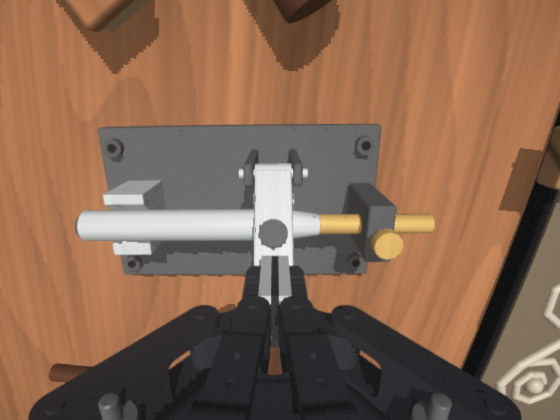

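```bash
python3 -m handwheel '{"offset":[[0.01,-0.06,-0.07],[0.01,-0.11,-0.14],[0.02,-0.16,-0.21],[0.02,-0.21,-0.28],[0.03,-0.25,-0.36],[0.03,-0.29,-0.44],[0.04,-0.33,-0.52],[0.04,-0.36,-0.6],[0.04,-0.36,-0.6],[0.04,-0.36,-0.6]],"roll":[0,0,0,0,0,0,0,0,0,0]}'
python3 - <<'E'
from h import *
from path import *
d=save('wrist','w16');d=save('side','s16');o=ctrl.get_obs(); print(o['t'],o['tool_pos'],o['tool_rot'],o['contact_force'],o['opening'])
p=o['tool_pos'][:2]-O;print(p@e,p@n)
for a in (.25,.2,.15,.1,.05,0,-.05): print(a,tcp(a,.07)[2])
cv2.imwrite('pics/s16c.png',cv2.resize(load('s16')['img'][150:330,140:340,::-1],None,fx=3.3,fy=3.3,interpolation=cv2.INTER_CUBIC))
E
```

```text
t: 30.25
tool_pos: [0.5898, 0.1972, 0.0898]
tool_rot: [3.137, 0.162, -0.001]
contact_force: [-0.0, -0.1, 0.6]
opening: -0.0001
30.35 [0.58997026 0.19730907 0.0901055 ] [-3.13734337e+00 -1.61798147e-01 -1.79451940e-04] [ 0.23201444 -0.25209463  0.58461256] 7.37117559638952e-05
0.05226196088977934 -0.015058709406415446
0.25 0.09010066409979113
0.2 0.08676731920054298
0.15 0.08338206681870425
0.1 0.07995336832222415
0.05 0.07648979367171226
0 0.07300000000000001
-0.05 0.06949270997381728
```

View pics/s16c.png

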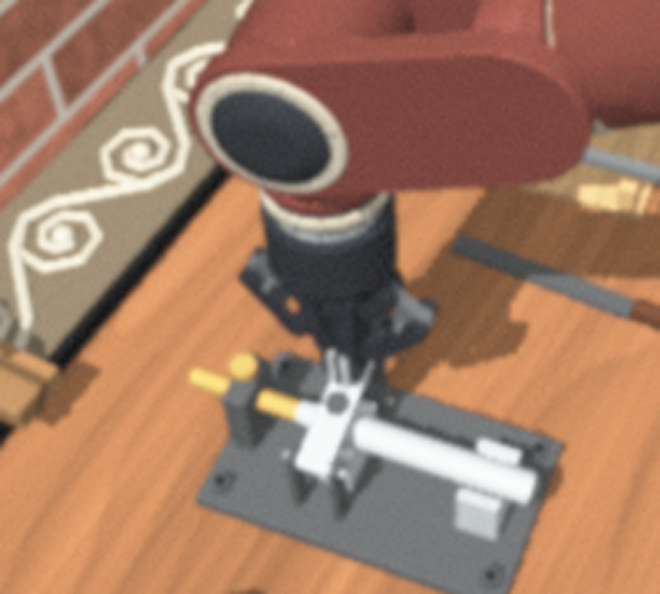

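View pics/w16.png

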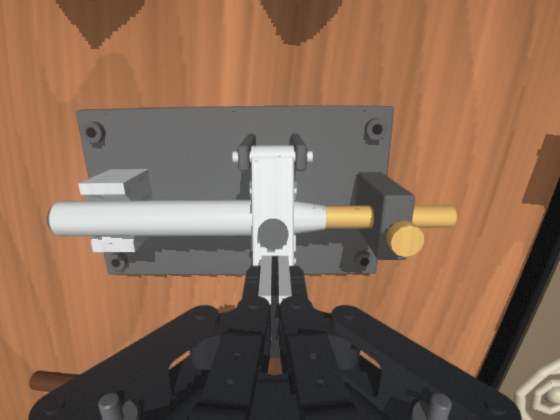

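```bash
python3 -m handwheel '{"offset":[[0,-0.01,-0.03],[0,-0.02,-0.06],[0,-0.03,-0.09],[0,-0.04,-0.12],[0,-0.05,-0.15],[0,-0.05,-0.18],[0,-0.06,-0.2],[0,-0.06,-0.22],[0,-0.06,-0.22],[0,-0.06,-0.22]],"roll":[0,0,0,0,0,0,0,0,0,0]}'
```

```text
t: 31.35
tool_pos: [0.5901, 0.1947, 0.0814]
tool_rot: [3.137, 0.162, 0.001]
contact_force: [-1.2, -0.6, 3.7]
opening: 0.0001
```

```bash
python3 -m handwheel '{"offset":[[0,0,-0.01],[0,0,-0.02],[0,0,-0.03],[0,-0.01,-0.04],[0,-0.01,-0.05],[0,-0.01,-0.06],[0,-0.01,-0.07],[0,-0.01,-0.08],[0,-0.01,-0.08],[0,-0.01,-0.08]],"roll":[0,0,0,0,0,0,0,0,0,0]}'
```

```text
t: 32.35
tool_pos: [0.5902, 0.1942, 0.0785]
tool_rot: [3.137, 0.162, 0.001]
contact_force: [-0.6, -2.2, 6.9]
opening: -0.0
```

```bash
python3 -m handwheel '{"offset":[[0,0,-0.01],[0,0,-0.02],[0,0,-0.03],[0,0,-0.04],[0,0,-0.05],[0,0,-0.06],[0,0,-0.07],[0,0,-0.08],[0,0,-0.08],[0,0,-0.08]],"roll":[0,0,0,0,0,0,0,0,0,0]}'
```

```text
t: 33.35
tool_pos: [0.5901, 0.1943, 0.0747]
tool_rot: [3.137, 0.162, 0.001]
contact_force: [0.7, -1.9, 3.4]
opening: 0.0002
```

```bash
python3 -m handwheel '{"offset":[[0,0,-0.005],[0,0,-0.01],[0,0,-0.015],[0,0,-0.02],[0,0,-0.025],[0,0,-0.03],[0,0,-0.035],[0,0,-0.04],[0,0,-0.04],[0,0,-0.04]],"roll":[0,0,0,0,0,0,0,0,0,0]}'
```

```text
t: 34.35
tool_pos: [0.5897, 0.1947, 0.0732]
tool_rot: [-3.137, -0.162, 0.001]
contact_force: [0.1, 0.8, 3.8]
opening: 0.0005
```

```bash
python3 -m handwheel '{"offset":[[0,0,-0.004],[0,0,-0.008],[0,0,-0.012],[0,0,-0.016],[0,0,-0.02],[0,0,-0.024],[0,0,-0.028],[0,0,-0.03],[0,0,-0.03],[0,0,-0.03]],"roll":[0,0,0,0,0,0,0,0,0,0]}'
```

```text
t: 35.35
tool_pos: [0.5898, 0.1945, 0.072]
tool_rot: [-3.137, -0.162, 0.001]
contact_force: [-2.5, 1.8, 4.6]
opening: 0.0002
```

```bash
python3 -m handwheel '{"offset":[[0,0,-0.004],[0,0,-0.008],[0,0,-0.012],[0,0,-0.016],[0,0,-0.02],[0,0,-0.024],[0,0,-0.028],[0,0,-0.03],[0,0,-0.03],[0,0,-0.03]],"roll":[0,0,0,0,0,0,0,0,0,0]}'
```

```text
t: 36.35
tool_pos: [0.5898, 0.1944, 0.071]
tool_rot: [3.137, 0.162, -0.001]
contact_force: [-3.5, 1.5, 6.8]
opening: -0.0001
```

```bash
python3 -m handwheel '{"offset":[[0,0,-0.004],[0,0,-0.008],[0,0,-0.012],[0,0,-0.016],[0,0,-0.02],[0,0,-0.024],[0,0,-0.028],[0,0,-0.03],[0,0,-0.03],[0,0,-0.03]],"roll":[0,0,0,0,0,0,0,0,0,0]}'
python3 - <<'E'
from h import *
d=save('wrist','w17');d=save('side','s17');o=ctrl.get_obs(); print(o['t'],o['tool_pos'],o['tool_rot'],o['contact_force'],o['opening'])
E
```

```text
t: 37.35
tool_pos: [0.5899, 0.1944, 0.0701]
tool_rot: [3.137, 0.162, -0.001]
contact_force: [-3.6, 1.1, 7.6]
opening: -0.0001
37.45 [0.58985796 0.19437809 0.07007273] [ 3.13724624e+00  1.61834905e-01 -6.65570289e-04] [-3.84825732  1.09146939  8.36343678] 0.00010518847015315177
```

View pics/w17.png

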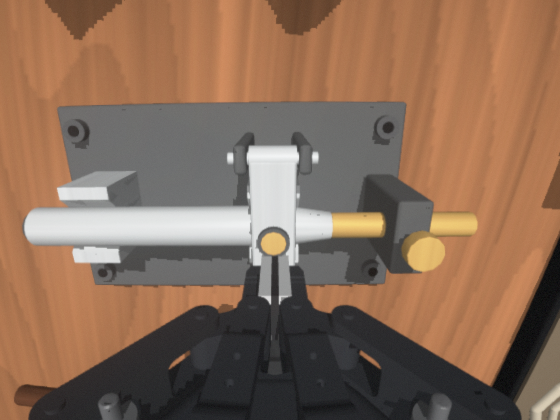

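```bash
python3 -m handwheel '{"offset":[[0,0,-0.004],[0,0,-0.008],[0,0,-0.012],[0,0,-0.016],[0,0,-0.02],[0,0,-0.024],[0,0,-0.028],[0,0,-0.03],[0,0,-0.03],[0,0,-0.03]],"roll":[0,0,0,0,0,0,0,0,0,0]}'
```

```text
t: 38.45
tool_pos: [0.5899, 0.1943, 0.0692]
tool_rot: [3.137, 0.162, -0.001]
contact_force: [-4.6, 0.1, 8.8]
opening: 0.0
```

```bash
python3 -m handwheel '{"offset":[[0,0,-0.004],[0,0,-0.008],[0,0,-0.012],[0,0,-0.016],[0,0,-0.02],[0,0,-0.024],[0,0,-0.028],[0,0,-0.03],[0,0,-0.03],[0,0,-0.03]],"roll":[0,0,0,0,0,0,0,0,0,0]}'
```

```text
t: 39.45
tool_pos: [0.59, 0.1942, 0.0683]
tool_rot: [3.137, 0.162, -0.001]
contact_force: [-4.9, 0.1, 9.6]
opening: 0.0001
```

```bash
python3 -m handwheel '{"offset":[[0,0,0.03],[0,0,0.06],[0,0,0.1],[0,0,0.15],[0,0,0.22],[0,0,0.3],[0,0,0.4],[0,0,0.5],[0,0,0.6],[0,0,0.6]],"roll":[0,0,0,0,0,0,0,0,0,0]}'
python3 - <<'E'
from h import *
d=save('wrist','w18');d=save('side','s18');o=ctrl.get_obs(); print(o['t'],o['tool_pos'],o['tool_rot'],o['contact_force'],o['opening'])
cv2.imwrite('pics/s18c.png',cv2.resize(load('s18')['img'][220:330,180:330,::-1],None,fx=5,fy=5,interpolation=cv2.INTER_CUBIC))
E
```

```text
t: 40.45
tool_pos: [0.5905, 0.1945, 0.0922]
tool_rot: [-3.137, -0.162, -0.003]
contact_force: [-0.3, 0.6, 0.4]
opening: -0.0001
40.55 [0.59006632 0.19440648 0.0914517 ] [3.13742195e+00 1.61691428e-01 6.61771720e-04] [ 1.04501044 -0.17336571  0.31453616] 0.0002365402401804865
```

View pics/w18.png

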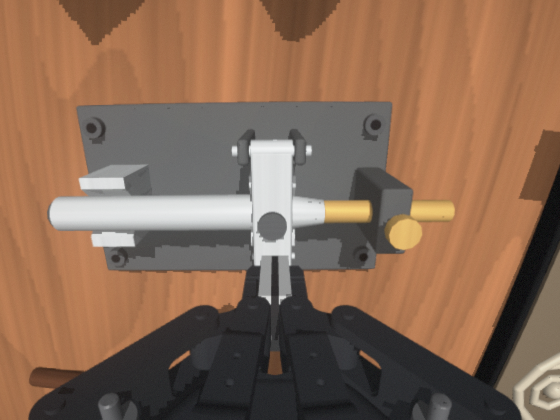

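View pics/s18c.png

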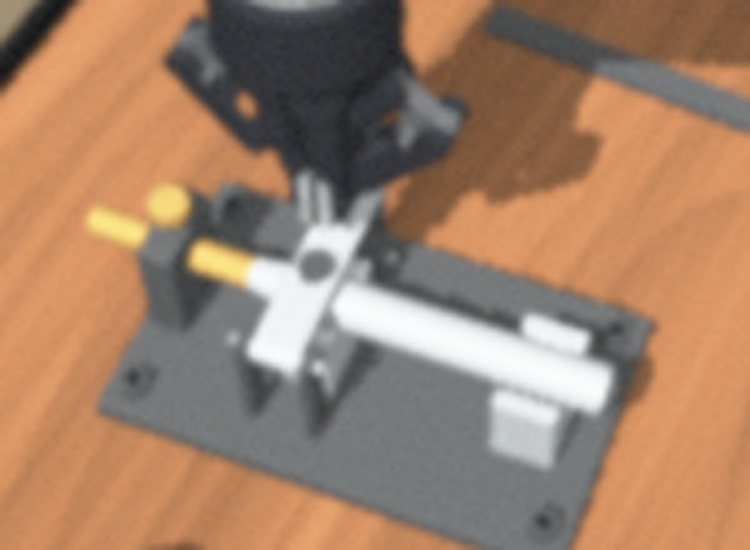

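```bash
python3 -m handwheel '{"offset":[[0,0,0.2],[0,0,0.6],[0,0,1],[0,0,1.5],[0,-0.3,2],[0,-0.8,2.4],[0,-1.3,2.6],[0,-1.8,2.6],[0,-2,2.6],[0,-2,2.6]],"roll":[0,0,0,0,0,0,0,0,0,0]}'
python3 - <<'E'
from h import *
d=save('wrist','w19');d=save('side','s19');d=save('top','t19');o=ctrl.get_obs(); print(o['t'],o['tool_pos'],o['tool_rot'],o['contact_force'],o['opening'])
cv2.imwrite('pics/s19c.png',cv2.resize(load('s19')['img'][220:330,180:330,::-1],None,fx=5,fy=5,interpolation=cv2.INTER_CUBIC))
E
```

```text
t: 41.55
tool_pos: [0.5903, 0.1138, 0.1964]
tool_rot: [-3.137, -0.159, -0.002]
contact_force: [1.5, 1.4, -0.1]
opening: 0.0001
41.7 [0.58983414 0.11509056 0.19529322] [-3.13700085e+00 -1.62526130e-01  1.91447330e-04] [0.34171007 0.26919118 0.05410718] 0.00018479887389355684
```

View pics/w19.png

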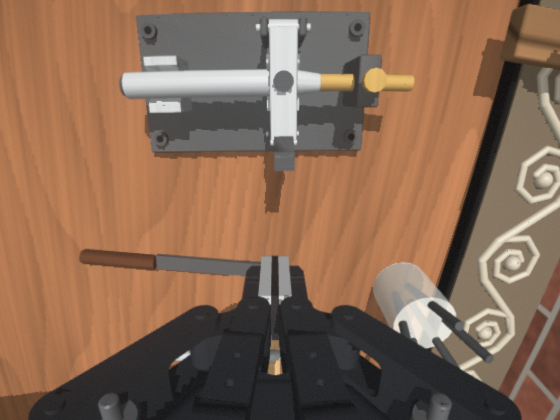

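View pics/s19c.png

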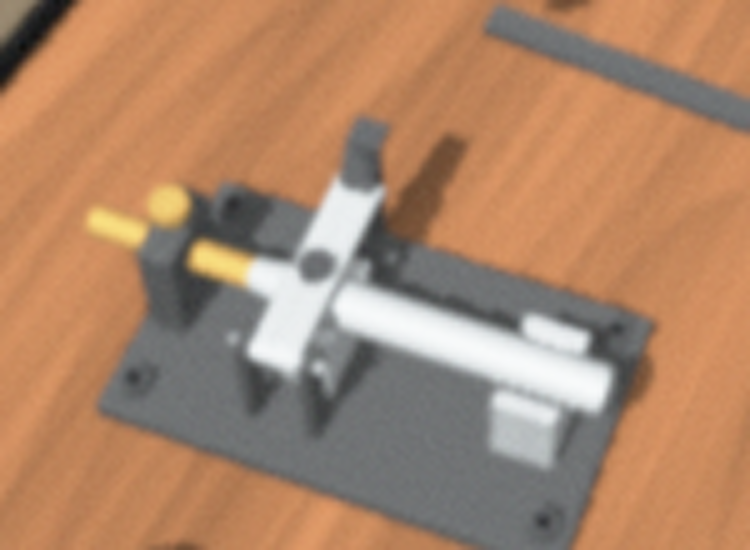

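Run:
```python
from h import *
from path import *
def W(x,y,z):
    w=O+x*e+y*n; return [w[0],w[1],z]
d=load('w19'); s=load('s19')
def P(r,a,x,off=.007): return W(x,.04-r*np.cos(a)+off*np.sin(a),.066+r*np.sin(a)+off*np.cos(a))
for a in (-.03,0,.03,.06,.1,.15,.2):
    pts=[P(.091,a,.041),P(.091,a,.063),P(.091,a,.063,.001)]
    print(a,'w',w2px(d,pts[:2]).round(1).tolist(),'s',((w2px(s,pts)-[180,220]+.5)*5).round(0).tolist())
pts=[W(.041,.04,.073),W(.063,.04,.073),W(.135,.065,.012),W(-.085,.065,.012),W(-.085,-.065,.012),W(.078+.005,0,.0516)]
print(w2px(d,pts).round(1).tolist(),((w2px(s,pts)-[180,220]+.5)*5).round(0).tolist())
cv2.imwrite('pics/w19c.png',cv2.resize(d['img'][0:190,230:340,::-1],None,fx=4,fy=3.1,interpolation=cv2.INTER_CUBIC))
cv2.imwrite('pics/w19d.png',cv2.resize(d['img'][0:190,110:400,::-1],None,fx=2.7,fy=2.7,interpolation=cv2.INTER_CUBIC))
```

```text
-0.03 w [[270.5, 145.2], [296.5, 145.0]] s [[381.0, 191.0], [336.0, 176.0], [337.0, 184.0]]
0 w [[270.5, 145.4], [296.8, 145.3]] s [[381.0, 188.0], [336.0, 173.0], [336.0, 181.0]]
0.03 w [[270.5, 145.6], [297.0, 145.4]] s [[380.0, 184.0], [335.0, 170.0], [336.0, 177.0]]
0.06 w [[270.4, 145.6], [297.2, 145.5]] s [[380.0, 182.0], [334.0, 167.0], [335.0, 174.0]]
0.1 w [[270.4, 145.5], [297.5, 145.4]] s [[379.0, 178.0], [333.0, 163.0], [335.0, 170.0]]
0.15 w [[270.3, 145.2], [298.0, 145.0]] s [[378.0, 174.0], [332.0, 159.0], [334.0, 165.0]]
0.2 w [[270.2, 144.5], [298.4, 144.3]] s [[376.0, 170.0], [330.0, 155.0], [332.0, 161.0]]
[[269.3, 24.8], [298.4, 24.7], [371.7, 10.3], [134.5, 13.0], [150.7, 152.0], [319.3, 81.9]] [[295.0, 355.0], [248.0, 339.0], [89.0, 405.0], [554.0, 573.0], [649.0, 321.0], [250.0, 276.0]]
```

View pics/w19d.png

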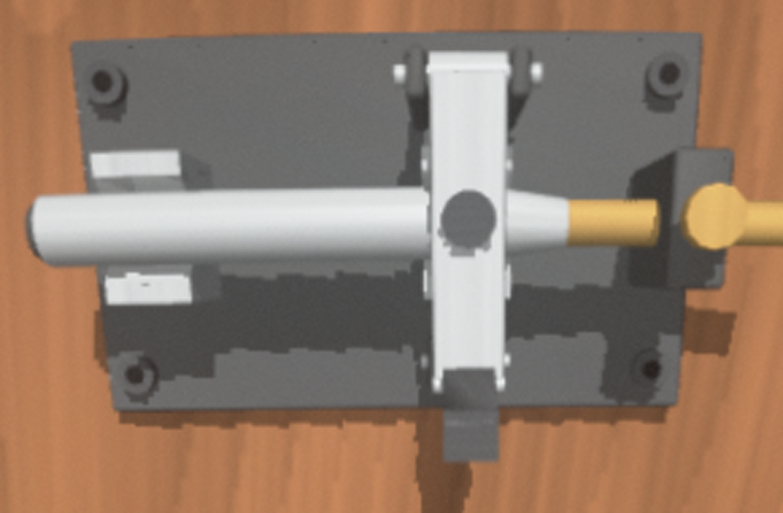

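Run:
```python
from h import *
from path import *
s=load('s19'); im=s['img'][:,:,::-1]
x0,y0,k=225,240,12
a_=cv2.resize(im[y0:y0+50,x0:x0+50],None,fx=k,fy=k,interpolation=cv2.INTER_CUBIC)
def W(x,y,z):
    w=O+x*e+y*n; return [w[0],w[1],z]
def P(r,a,x,off=.007): return W(x,.04-r*np.cos(a)+off*np.sin(a),.066+r*np.sin(a)+off*np.cos(a))
out=[a_.copy()]
b=a_.copy()
for a,c in ((0,(0,255,0)),(.08,(0,0,255))):
    q=((w2px(s,[P(0,a,.041),P(.091,a,.041),P(.091,a,.063),P(0,a,.063)])-[x0,y0]+.5)*k).astype(int)
    cv2.polylines(b,[q],True,c,1)
q=((w2px(s,[W(.066,.023,.052),W(.066,-.023,.052),W(-.066,-.023,.052)])-[x0,y0]+.5)*k).astype(int)
cv2.polylines(b,[q],False,(255,0,0),1)
cv2.imwrite('pics/s19z.png',b)
```

```text
(no output)
```

View pics/s19z.png

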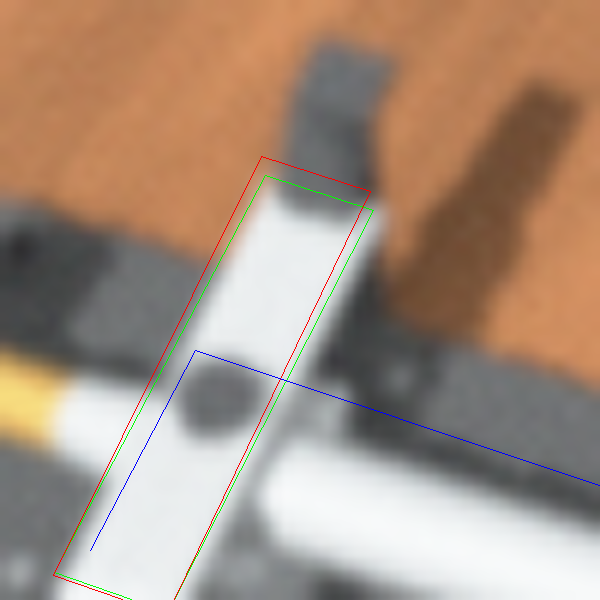

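```bash
python3 -m handwheel '{"offset":[[0,0.5,0],[0,1,0],[0,1.5,0],[0,1.9,-0.3],[0,2,-0.9],[0,2,-1.5],[0,2,-2.1],[0,2,-2.5],[0,2,-2.6],[0,2,-2.6]],"roll":[0,0,0,0,0,0,0,0,0,0]}'
python3 -m handwheel '{"offset":[[0,0,-0.05],[0,0,-0.1],[0,0,-0.15],[0,0,-0.2],[0,0,-0.25],[0,0,-0.3],[0,0,-0.34],[0,0,-0.36],[0,0,-0.36],[0,0,-0.36]],"roll":[0,0,0,0,0,0,0,0,0,0]}'
```

```text
t: 42.7
tool_pos: [0.5895, 0.1945, 0.0904]
tool_rot: [3.137, 0.162, -0.002]
contact_force: [0.1, -0.5, 0.5]
opening: 0.0002
t: 43.7
tool_pos: [0.59, 0.1944, 0.0769]
tool_rot: [-3.137, -0.162, -0.0]
contact_force: [0.4, 0.7, -0.8]
opening: 0.0002
```

```bash
python3 -m handwheel '{"offset":[[0,0,-0.01],[0,0,-0.02],[0,0,-0.03],[0,0,-0.04],[0,0,-0.04],[0,0,-0.04],[0,0,-0.04],[0,0,-0.04],[0,0,-0.04],[0,0,-0.04]],"roll":[0,0,0,0,0,0,0,0,0,0]}'
```

```text
t: 44.7
tool_pos: [0.5899, 0.1944, 0.0752]
tool_rot: [3.137, 0.162, -0.0]
contact_force: [0.2, 0.0, 0.1]
opening: 0.0001
```

```bash
python3 -m handwheel '{"offset":[[0,0,-0.01],[0,0,-0.02],[0,0,-0.03],[0,0,-0.04],[0,0,-0.05],[0,0,-0.06],[0,0,-0.06],[0,0,-0.06],[0,0,-0.06],[0,0,-0.06]],"roll":[0,0,0,0,0,0,0,0,0,0]}'
```

```text
t: 45.7
tool_pos: [0.59, 0.1944, 0.073]
tool_rot: [3.137, 0.162, 0.0]
contact_force: [-1.9, -1.3, 5.0]
opening: 0.0003
```

Contact just at z ≈ 0.0735: the strap is held at about angle 0, so it is latched. Retreat, check, hand in.

```bash
python3 -m handwheel '{"offset":[[0,0,0.05],[0,0,0.15],[0,0,0.4],[0,0,0.9],[0,0,1.6],[0,-0.4,2.4],[0,-1,3],[0,-1.6,3.2],[0,-2,3.2],[0,-2,3.2]],"roll":[0,0,0,0,0,0,0,0,0,0]}'
python3 -m handwheel '{"offset":[[0,0,0],[0,0,0],[0,0,0],[0,0,0],[0,0,0],[0,0,0],[0,0,0],[0,0,0],[0,0,0],[0,0,0]],"roll":[0,0,0,0,0,0,0,0,0,0]}'
python3 - <<'E'
from h import *
a=save('wrist','w20')['img'];b=save('side','s20')['img'];c=save('top','t20')['img']
o=ctrl.get_obs(); print(o['t'],o['tool_pos'],o['contact_force'],o['opening'])
x=load('s19')['img'][220:330,180:330].astype(int)-b[220:330,180:330]; print(abs(x).mean(),abs(x).max())
cv2.imwrite('pics/w20d.png',cv2.resize(a[0:190,110:400,::-1],None,fx=2.7,fy=2.7,interpolation=cv2.INTER_CUBIC))
E
```

```text
t: 46.7
tool_pos: [0.5899, 0.1129, 0.2008]
tool_rot: [3.138, 0.158, 0.0]
contact_force: [0.7, 0.3, -0.7]
opening: 0.0004
t: 47.7
tool_pos: [0.59, 0.1144, 0.2009]
tool_rot: [3.137, 0.162, 0.0]
contact_force: [-0.4, -0.1, -0.0]
opening: -0.0004
47.85 [0.58992087 0.11440563 0.20082437] [ 0.14471364  0.33559772 -0.33611698] 0.00014738357718389113
1.7302828282828282 25
```

View pics/w20d.png

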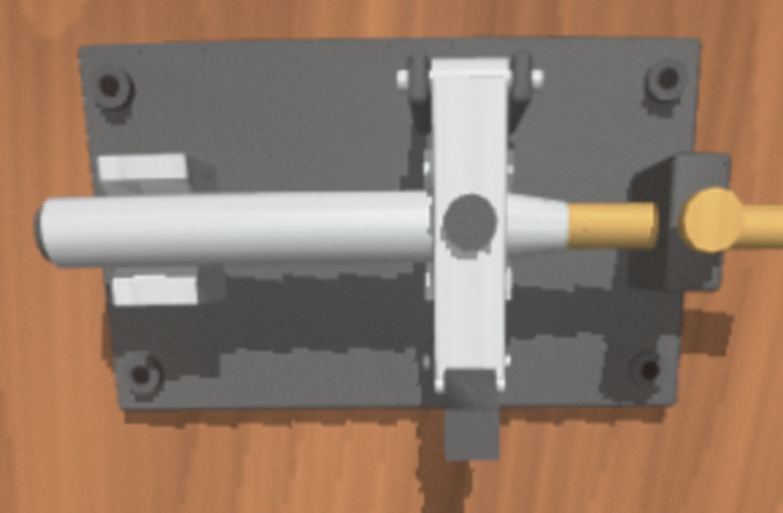

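View pics/t20.png

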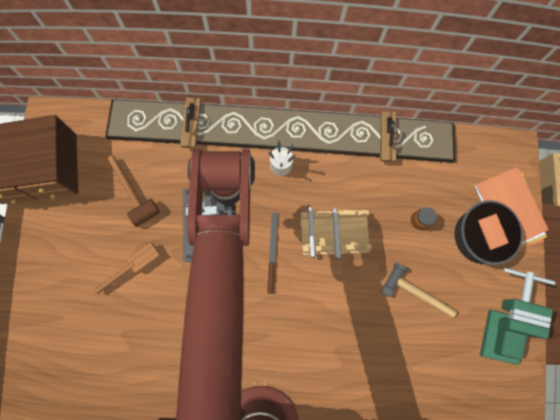

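The last pictures show the punch seated against the pin with no visible gap. The strap lies level under the catch and the other tools have not moved.

```bash
python3 -c "
from station import ctrl
print(ctrl.finish_job())"
```

```text
the job is handed in; nothing more can be done
None
```

The thick punch is in the V-blocks with its patterned face against the brass pin, and the strap is latched. I handed the job in at about 48 s; no verdict was reported.

- **Placing:** I took the punch from the rack and set it in the V's. My first slide in the V's jammed on friction: the tool read about 22 N back and 19 N up while the face was still roughly 9 mm short of the pin. I backed off, carried most of the punch's weight over the remaining distance, and pressed it onto the pin with about 6 N. I then opened the fingers with the punch at rest there.
- **Strap:** I swung it over from behind with closed fingers and pressed it down. The highest reading was about 10 N downward.

**Last checks:**
- **Punch:** the pictures show no gap at the pin.
- **Strap:** the side-camera fit alone was unclear, giving 0 to 0.03 rad with about ±0.03 rad of uncertainty. A touch test settled it: I met no contact at a height of 75.2 mm and first contact between there and 73.0 mm, so the strap sits near 0. Unlatched, it would have met the fingers at about 77 mm.
- **Bystanders and robot:** the other tools look unmoved from the top view. The robot is clear of everything, with the force reading at about zero.

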